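# Make a vibratory glaze mill ready for a batch

## Robot

A 6-joint arm with a two-finger parallel gripper is mounted at the origin on the work surface. World frame = base frame: x ahead of the robot, y to its left, z up, the work surface at z = 0. Lengths are in m, angles in rad, forces in N, time in s.
With the tool pointing down it reaches from about 0.375 to 0.925 m from the base axis. Payload 5.7 kg.
Tool frame: the origin (TCP) lies at the very end of the fingers, on their centre line; the grasp point (between the pads) lies 19 mm behind it; z points along the fingers, y is the line along which they close (so a half turn about z gives the same grasp; the last joint's range is limited). The gripper opens to 88 mm and grips with 3 to 60 N. Pads are 20 mm wide; open, the fingers measure 115 mm over their backs; the gripper's body (75 mm by 178 mm) begins 61 mm behind the grasp point.
Start: joints at [1.024, 0.359, 1.51, -0, 1.272, -0.115], TCP at [0.251, 0.545, 0.223] pointing down, gripper open.
Joint ranges: [-2.97, 2.97], [-1.01, 2.36], [0.21, 2.38], [-0.96, 4.11], [0.2, 2.71], [-2.98, 2.98]. Speed limits (rad/s): [2.39, 2.39, 3.14, 3.14, 3.14, 3.14].

## Interface

Orientations are given as a unit quaternion [x, y, z, w].
In Python, from workcell import ctrl, cams gives the robot as it stands.
- The arm moves only by the tool jog_arm, never from a script. Its argument "motion" is a list that holds one entry, the list of rows, each a list of 7 numbers: the shift along the world's x, y, z in units of 25 mm (1.0 is 25 mm), then the turn, a rotation vector about the world's x, y, z in degrees, then the closure, from -1 (fully open) to 1 (shut). In form: [[[tx, ty, tz, rx, ry, rz, gripper], ...]]. A call has 1 to 20 rows; each row shifts and turns the commanded pose from where the row before left it; what a row does not reach is not made up. A row lasts 1/8 s, in which the tool goes at most 62.5 mm and 10.7 degrees, less where a joint would pass 70% of its speed; a pose out of reach is approached as far as the arm can. A call is refused whole if a number of a shift passes 1 or a number of a turn 10.7, either way. A call with a gripper value outside its range is refused whole. The fingers move at their own pace and stop on an object; "grip_force" is the grip in N (left out, the last holds). Time passes only in rows, so rows that do not move let the fingers close. It gives the time, the measured TCP pose, the force, the opening and the grip force at its end, in the units of the state.
- ctrl.get_obs(): the state, without advancing time (a new reading comes with each control period).
- cams.camera(name): name is "side" or "top" or "wrist"; returns a dict with "frame" (384x512x3 uint8, red, green, blue), "fx", "fy", "cx", "cy" (pixels), "rvec" (rotation vector, rad) and "tvec" (3), from world to camera coordinates, as OpenCV has them. Camera axes: x right, y down, z forward; pixel columns grow to the right and rows downward; lengths in m; the calibration is good to about 2 mm. A picture is of the moment at which its call begins. There is no depth.
- ctrl.finish_job(): hands the job in; it is judged then, once.
The state is a dict: "clock": time; "joints": joint angles; "dq": joint speeds; "effort": joint torques, N m; "tool_pos": TCP position; "tool_rot": TCP orientation; "force": force on the tool from outside, world axes, zero at the start; "wrist_torque": the same for the moment, N m; "finger_gap": opening from 0.0 (shut) to 1.0 (fully open); "grasp_force": force on a finger pad.
Only numpy, scipy, OpenCV 4.12 (cv2) and the standard library are available. Lean on these libraries where they do the work, as an engineer would, in place of code of your own. Each camera call takes 0.05 s, during which the arm holds its last target. There are 200 camera calls.

## Task

Get the vibratory mill ready for the next batch of glaze: turn its cover anticlockwise out of the bayonet, lift it off and lay it flat, handle up, on the rubber mat, then use the socket driver to turn the nut at the bottom of the bowl's centre column clockwise until it is fully tight, and stand the driver back in its block. Put every white grinding cylinder from the ware board into the bowl, in the trough round the column. Leave the cover off, and do not disturb the dishes, cup, jars and tiles on the bench.

Things in the scene. Friction and masses are not known exactly. Their poses are not given: they have to be found in the camera images.
- mill: Round tabletop vibratory mill, 208 mm across at the rim, fixed. Origin: centre of its underside on the bench, z up; heights here are above the bench. A black switch box on its base points to -x. On top an open grey bowl with a hollow column in its middle; at the start the cover hides both.
- bowl_floor (a point): On the mill's axis at the height of the bowl's floor, 85 mm; axes as the mill's. The bowl's wall has an inner radius of 85 mm and rises to 150 mm; the column has an outer radius of 29 mm, so the cylinders go in the ring-shaped trough between radius 29 and 85 mm.
- rim_slot (a point): Middle of a slot of the bayonet collar, 95 mm from the mill's axis, 163 mm high. Three steel arcs (outer radius 104 mm, 158 to 163 mm high) overhang the rim inwards to radius 90 mm; between them are three open slots, each 28 degrees wide, at -8, 112 and 232 degrees from the mill's x axis. A stop at each slot's anticlockwise end halts the lugs.
- cover: Aluminium disc, radius 88 mm, 6 mm thick, about 0.4 kg, with three steel lugs 18 mm wide out to radius 97 mm at 0, 120 and 240 degrees from its x axis. Origin: centre of its underside, 150 mm high on the mill; z up. At the start the lugs are locked under the arcs with 2 mm of play. Turned anticlockwise seen from above, 0.66 to 1.13 rad, the lugs reach the slots and then the stops.
- cover_grip (a point): Middle of the cover's black bar handle: on the cover's axis, 34 mm above its origin; axes as the cover's. The bar lies along x, 96 mm long, 18 mm wide, its top 44 mm and its underside 24 mm above the origin. With the lugs at the stops the cover's yaw is that of the mill or 1 degree more; from there back to 14 degrees less it lifts straight up.
- nut (a joint): Brass cap nut at the bottom of the bore. The value (rad) grows as it turns clockwise seen from above (tightening); it starts at 0 to 1.3 and comes up hard against its end, fully tight, at 3.5. It turns stiffly (0.12 N m), stays where it is left and does not rise or sink. At value 0 two of its flats face the mill's +x and -x.
- nut_top (a point): Top of the nut's rounded cap on the mill's axis, 58 mm high, 82 mm down the bore; axes as the mill's. The bore, 22.5 mm in radius, runs straight down the column from its open top at 140 mm to a steel seat at 30 mm, where the nut sits: a hexagon 24 mm across flats from 30 to 48 mm high, bevelled at the top, with a tapering cap above it.
- driver: Socket driver, 185 mm long, 0.3 kg, upright in the block at the start. Origin: centre of its lower open end, z up to the handle. Its steel hexagon socket (26.5 mm across flats inside, 40 mm across outside, 32 mm deep) slips over the nut until it rests on the seat, 30 mm high, with 12 degrees of play either way. Left standing on the nut it stays upright in the bore.
- driver_grip (a point): Middle of the driver's black hexagonal handle, 162.5 mm above its origin; axes as the driver's. The handle is 28 mm across flats and 55 mm long (130 to 185 mm), above a 15 mm shank. Two flats of the handle and two of the socket face the driver's +x and -x, so both repeat every 60 degrees.
- block: Wooden tool block, 75 x 75 x 50 mm, fixed, between robot and mill. Origin: centre of its underside. A round hole in its middle, 50 mm across and 38 mm deep (its floor 12 mm high), holds the driver upright.
- mat: Black ribbed rubber mat, 210 x 210 x 4 mm, fixed flat on the bench, to the left or right of the mill. Origin: centre of its underside.
- board: Plywood ware board, 230 x 190 x 12 mm, fixed flat on the bench, on the other side of the mill from the mat. Origin: centre of its underside. The grinding cylinders stand on it.
- cyl1: A white ceramic grinding cylinder, 32 mm across and 26 mm high, 75 g, standing upright on the ware board at the start, 62 mm or so from its neighbours; it may be absent (three to five of the six are there). Origin: centre of its underside, z up its axis.
- cyl2: A white ceramic grinding cylinder, 32 mm across and 26 mm high, 75 g, standing upright on the ware board at the start, 62 mm or so from its neighbours; it may be absent (three to five of the six are there). Origin: centre of its underside, z up its axis.
- cyl3: A white ceramic grinding cylinder, 32 mm across and 26 mm high, 75 g, standing upright on the ware board at the start, 62 mm or so from its neighbours; it may be absent (three to five of the six are there). Origin: centre of its underside, z up its axis.
- cyl4: A white ceramic grinding cylinder, 32 mm across and 26 mm high, 75 g, standing upright on the ware board at the start, 62 mm or so from its neighbours; it may be absent (three to five of the six are there). Origin: centre of its underside, z up its axis.
- cyl5: A white ceramic grinding cylinder, 32 mm across and 26 mm high, 75 g, standing upright on the ware board at the start, 62 mm or so from its neighbours; it may be absent (three to five of the six are there). Origin: centre of its underside, z up its axis.
- cyl6: A white ceramic grinding cylinder, 32 mm across and 26 mm high, 75 g, standing upright on the ware board at the start, 62 mm or so from its neighbours; it may be absent (three to five of the six are there). Origin: centre of its underside, z up its axis.
- cup: Bystander: a small blue cup without a handle, 54 mm across and 48 mm high, loose on the bench. Origin: centre of its underside.
- dish1: Bystander: an oval glazed dish, blue inside, 111 x 82 x 22 mm, loose on the bench. Origin: centre of its underside.
- dish2: Bystander: an oval glazed dish, blue inside, 111 x 82 x 22 mm, loose on the bench. Origin: centre of its underside.
- jar1: Bystander: a jar with a lid, 66 mm across and 85 mm high, loose on the bench. Origin: centre of its underside.
- jar2: Bystander: a jar with a lid, 72 mm across and 75 mm high, loose on the bench. Origin: centre of its underside.
- tiles: Bystander: a stack of three small test tiles, 50 x 50 x 23 mm, loose on the bench. Origin: centre of its underside.
Mind the look-alikes: they are no part of the job. Leave any pink look-alike of the cyl2 alone.

How it is judged:
By the outcome, as a careful person would: the job done as asked, in the order asked, and still so for the second after the job is handed in, with the robot touching nothing.
Of cyl1, cyl2, cyl3, cyl4, cyl5, cyl6 only 3 to 5 are there at a start; the rules pass over those that are not, and their reading is None.
At some moment in a run one of cyl1, cyl2, cyl3, cyl4, cyl5, cyl6 may be knocked a few centimetres aside while the robot is not near it.
It also fails if it takes over 208 s, if anything falls off the work surface, if the arm or the gripper's body presses on something with over 40 N, if the wrist force passes 120 N, or if a joint passes its speed limit or range.

## Working session

There is one attempt and no reset: what is moved stays moved. The work goes in short steps, Python scripts to look and compute and a tool call to move; the robot and the scene stay as the last step left them, time stands still between calls to the robot, and variables do not carry over. Pictures are saved under pics/ and viewed, at most 14 in all, crops included, and the job is handed in when it is done.

Besides the shell and the picture viewer there is one more tool, called after "Request:" by a JSON object that holds its "method" and its "body", one argument or row to a line. jog_arm: Moves the arm, as the interface text tells. Its arguments: {"type":"object","properties":{"motion":{"type":"array","items":{"type":"array","items":{"type":"array","items":{"type":"number"}}}},"grip_force":{"type":"number"}},"required":["motion"]}

```bash
mkdir -p pics; ls; python3 - <<'E'
from workcell import ctrl,cams
import cv2
print(ctrl.get_obs())
for n in ("top","side"):
    c=cams.camera(n); print(n,{k:v for k,v in c.items() if k!="frame"})
    cv2.imwrite(f"pics/{n}0.png",cv2.resize(c["frame"][:,:,::-1],(800,600),interpolation=cv2.INTER_CUBIC))
    cv2.imwrite(f"raw_{n}0.png",c["frame"][:,:,::-1])
E
```

```text
pics
{'clock': 0.0, 'joints': array([ 1.02388123e+00,  3.59477124e-01,  1.51138721e+00,  4.72146827e-07,
        1.27248420e+00, -1.15093020e-01]), 'dq': array([ 2.01157178e-03,  4.71070188e-05, -2.69758209e-04,  9.79402757e-04,
       -8.50655658e-05,  5.59025986e-04]), 'effort': array([ 1.76224046e-03, -5.15377986e+01, -2.70719969e+01,  6.78310543e-02,
        3.51052126e-02, -2.39660139e-04]), 'tool_pos': array([0.25077337, 0.5443541 , 0.22184339]), 'tool_rot': array([ 2.14237387e-01,  9.76781230e-01, -8.30209575e-04, -2.85537656e-04]), 'force': array([ 0.23475059,  0.76542397, -0.46499779]), 'wrist_torque': array([ 0.03658653, -0.01930289, -0.02422183]), 'grasp_force': 0.0, 'finger_gap': 0.997809748251095}
top {'fx': 495.9848898247629, 'fy': 495.9848898247629, 'cx': 259.6454279710135, 'cy': 187.9192579900549, 'rvec': array([ 2.10891615, -2.1269001 ,  0.22135963]), 'tvec': array([0.05814225, 0.56948378, 1.66816241])}
side {'fx': 446.9283210098289, 'fy': 446.9283210098289, 'cx': 257.93818997285985, 'cy': 194.1227806625974, 'rvec': array([ 0.19840518, -2.74654281,  1.4062997 ]), 'tvec': array([0.55809902, 0.12579058, 1.17094434])}
```

View pics/top0.png

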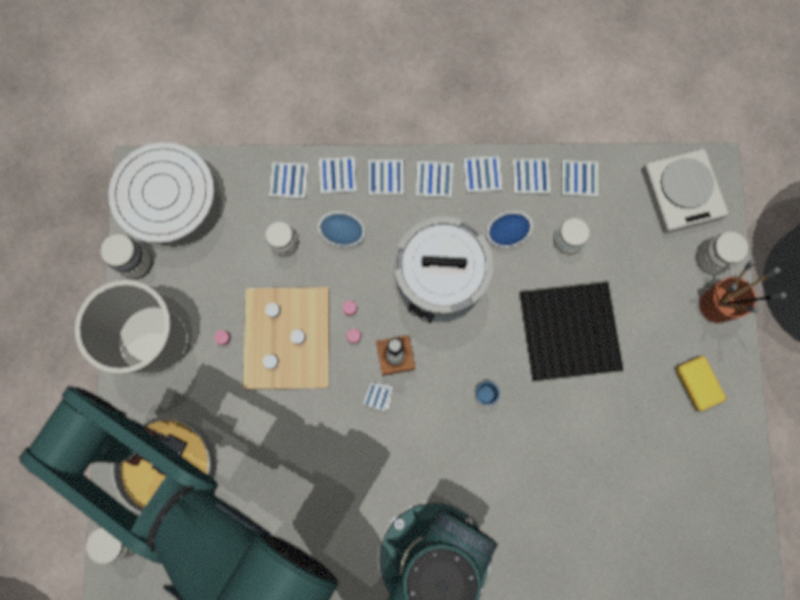

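View pics/side0.png

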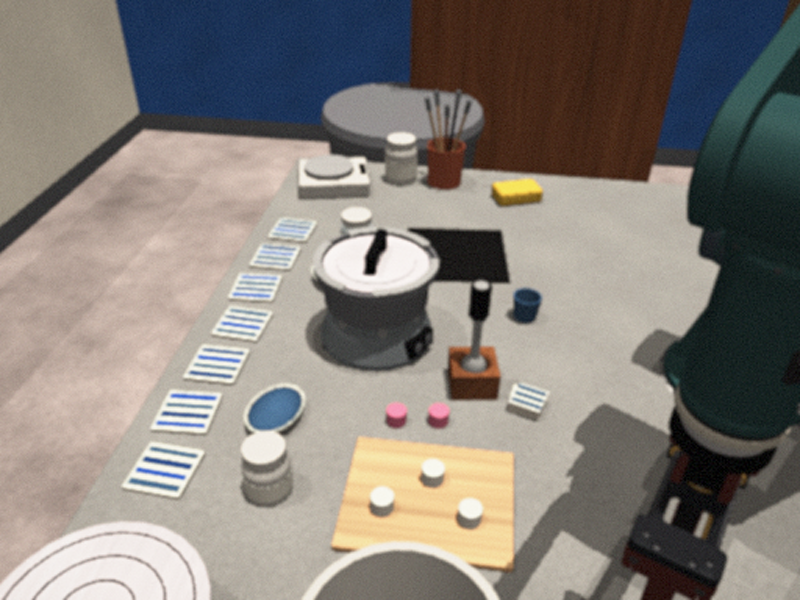

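The top view (800x600 px) shows:
- Mill and cover at (443,265), with the bar from (422,262) to (466,264).
- Switch box at (420,313), block and driver at (395,350), mat at (571,330), board at (287,337).
- Candidates for the cylinders: white at (272,310), (297,337) and (270,361), all on the board. Pink look-alikes at (349,307), (353,336) and (222,338), off the board, to be left alone.

I choose the three white ones and will check them in a close crop.

```bash
cat > h.py <<'E'
import numpy as np, cv2
from workcell import ctrl,cams
def ray(c,u,v,z):
    "raw pixel -> world point on plane z"
    R=cv2.Rodrigues(np.array(c["rvec"]))[0]; t=np.array(c["tvec"])
    d=R.T@np.array([(u-c["cx"])/c["fx"],(v-c["cy"])/c["fy"],1]); o=-R.T@t
    return o+d*(z-o[2])/d[2]
def proj(c,P):
    K=np.array([[c["fx"],0,c["cx"]],[0,c["fy"],c["cy"]],[0,0,1]])
    return cv2.projectPoints(np.array(P,float).reshape(-1,3),np.array(c["rvec"]),np.array(c["tvec"]),K,None)[0].reshape(-1,2)
def crop(c,x0,y0,w,h,s,name):
    cv2.imwrite(f"pics/{name}.png",cv2.resize(c["frame"][y0:y0+h,x0:x0+w,::-1],None,fx=s,fy=s,interpolation=cv2.INTER_CUBIC))
def yaw():
    from scipy.spatial.transform import Rotation as R
    m=R.from_quat(ctrl.get_obs()["tool_rot"]).as_matrix(); return np.degrees(np.arctan2(m[1,1],m[0,1]))
E
python3 - <<'E'
from h import *
c=cams.camera("top"); crop(c,150,130,130,130,4.5,"a"); crop(c,225,135,110,110,5.4,"b")
im=[cv2.imread(f"pics/{n}.png")for n in"ab"]
cv2.imwrite("pics/ta.png",im[0]);cv2.imwrite("pics/tb.png",im[1])
f=c["frame"].astype(int)
w=((f.min(2)>165)).astype(np.uint8)
n,l,s,ce=cv2.connectedComponentsWithStats(w)
for i in range(1,n):
    if s[i,4]>20 and ce[i][0]<330 and 100<ce[i][1]<260: print(ce[i],s[i],ray(c,*ce[i],0.038))
print("yaw",yaw())
E
```

```text
[102.6508344 122.3465982] [  70   91   66   63 3116] [0.82014892 0.61788492 0.038     ]
[210.47916667 111.45833333] [204 101  14  22 144] [0.85886154 0.22918311 0.038     ]
[222.80898876 110.94382022] [219 100   9  22  89] [0.86051769 0.18442821 0.038     ]
[298.05555556 110.97222222] [297 101   4  21  36] [ 0.85848852 -0.08910691  0.038     ]
[308.75       110.35897436] [302 100  15  23 156] [ 0.86056703 -0.12808977  0.038     ]
[319.07894737 110.10526316] [318 100   3  21  38] [ 0.86127671 -0.16572586  0.038     ]
[236.12 112.12] [236 102   2  22  25] [0.85567395 0.13607228 0.038     ]
[248.26923077 111.76923077] [239 102  19  22 182] [0.85670653 0.09194195 0.038     ]
[269.91089109 113.32673267] [266 103   9  22 101] [0.85019246 0.01337857 0.038     ]
[277.78846154 113.32692308] [276 103   4  22  52] [ 0.84999001 -0.0152379   0.038     ]
[329.31428571 113.37142857] [328 102   4  21  35] [ 0.84849935 -0.20253552  0.038     ]
[173.7027027  113.91891892] [172 104   5  21  37] [0.85039057 0.36239167 0.038     ]
[179.0625 114.0625] [177 104   5  22  48] [0.84970509 0.34295716 0.038    
[... 263 characters left out ...]
77.79381443 149.10309278] [170 142  16  15 194] [0.71786941 0.34438505 0.038     ]
[283.59550562 170.88342697] [ 254  144   61   55 2136] [ 0.63494061 -0.03230986  0.038     ]
[ 74.03472222 159.1875    ] [ 65 150  19  19 288] [0.68343275 0.71194698 0.038     ]
[ 87.0751731  211.51038576] [  48  180   60   58 1011] [0.49494744 0.65428558 0.038     ]
[173.43636364 197.54545455] [170 194   8   8  55] [0.54194295 0.35540109 0.038     ]
[189.55932203 214.81355932] [186 211   8   9  59] [0.4804107  0.29780036 0.038     ]
[172.         230.81538462] [168 227   9   9  65] [0.42508423 0.3573439  0.038     ]
[243.98 253.52] [236 246  15  17 100] [0.34496828 0.1089089  0.038     ]
yaw 65.26230814992853
```

View pics/tb.png

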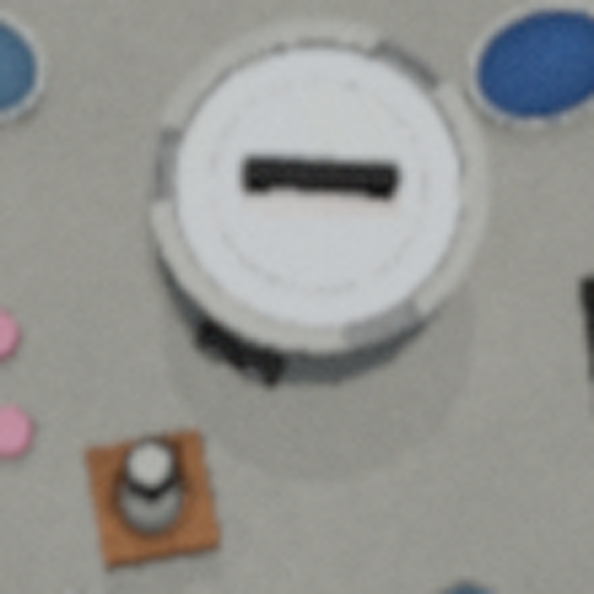

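View pics/ta.png

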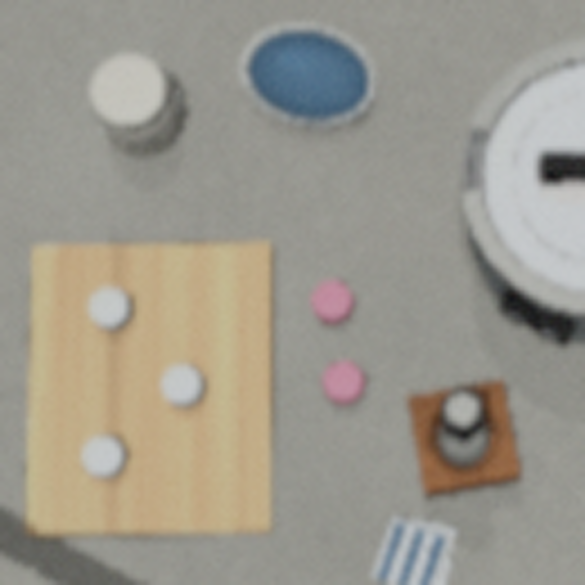

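Close crops: the white cylinders stand on the board, and the pink ones are off it. The bar handle has its centre at (321,176) in the mill crop. Slots are at (405,62), (165,165) and (380,322), and the switch box at (240,355).

```bash
python3 - <<'E'
from h import *
c=cams.camera("top")
R=cv2.Rodrigues(np.array(c["rvec"]))[0]; print("cam",-R.T@c["tvec"])
B=lambda x,y,z:ray(c,225+(x+.5)/5.4-.5,135+(y+.5)/5.4-.5,z)
print("coverdisc c",B(318.5,185,.156), B(176,180,.156)-B(461,180,.156),B(318,45,.156)-B(318,325,.156))
print("collar",B(319,187,.163),B(150,187,.163)-B(488,187,.163))
print("bar",B(321,175,.194), "ends",B(245,175,.194),B(398,179,.194))
m=B(319,186,.163)
for s in((405,62),(165,165),(380,322)):
    d=B(*s,.163)-m; print("slot",np.degrees(np.arctan2(d[1],d[0])),np.hypot(*d[:2]))
print("driver top",B(152,462,.197)); 
print("block",[B(*p,.05)[:2] for p in((86,452),(198,433),(217,545),(107,565))])
M=[ray(c,x/1.5625,y/1.5625,.004)[:2] for x,y in((520,291),(609,283),(622,370),(534,380))]
print("mat",M,np.mean(M,0))
# cover ellipse by projecting circle prediction check
f=c["frame"]; s=cams.camera("side")
mat=np.r_[np.mean(M,0),.004]
print("side proj bar,driver,mat",proj(s,[B(321,175,.194),B(152,462,.197),mat])*1.5625)
E
```

```text
cam [0.22379915 0.06563148 1.74816034]
coverdisc c [ 0.61347138 -0.0256104   0.156     ] [0.00134315 0.17447276 0.        ] [ 0.17624542 -0.00329397  0.        ]
collar [ 0.61050279 -0.02549037  0.163     ] [0.00158818 0.20589806 0.        ]
bar [ 0.61030788 -0.0250424   0.194     ] ends [0.6106571  0.02038402 0.194     ] [ 0.60749321 -0.0710205   0.194     ]
slot -34.86826501504974 0.09512067207379372
slot 81.56242088779469 0.0947186153617689
slot -157.4136158614163 0.0916448454937933
driver top [0.43794637 0.07700942 0.197     ]
block [array([0.46502778, 0.12022123]), array([0.47669618, 0.04852799]), array([0.40482618, 0.03716323]), array([0.39272953, 0.10701138])]
mat [array([ 0.58500014, -0.21013153]), array([ 0.60222322, -0.41636533]), array([ 0.40123412, -0.43332352]), array([ 0.38043152, -0.23372906])] [ 0.49222225 -0.32338736]
side proj bar,driver,mat [[378.37725194 240.99638539]
 [481.43602385 283.54721916]
 [457.19179907 251.64163808]]
```

Request:
{"method": "jog_arm", "body": {
  "motion": [
    [[0.6,-0.95,0.1,0,0,-3.36,-1],[0.6,-0.95,0.1,0,0,-3.36,-1],[0.6,-0.95,0.1,0,0,-3.36,-1],[0.6,-0.95,0.1,0,0,-3.36,-1],[0.6,-0.95,0.1,0,0,-3.36,-1],[0.6,-0.95,0.1,0,0,-3.36,-1],[0.6,-0.95,0.1,0,0,-3.36,-1],[0.6,-0.95,0.1,0,0,-3.36,-1],[0.6,-0.95,0.1,0,0,-3.36,-1],[0.6,-0.95,0.1,0,0,-3.36,-1],[0.6,-0.95,0.1,0,0,-3.36,-1],[0.6,-0.95,0.1,0,0,-3.36,-1],[0.6,-0.95,0.1,0,0,-3.36,-1],[0.6,-0.95,0.1,0,0,-3.36,-1],[0.6,-0.95,0.1,0,0,-3.36,-1],[0.6,-0.95,0.1,0,0,-3.36,-1],[0.6,-0.95,0.1,0,0,-3.36,-1],[0.6,-0.95,0.1,0,0,-3.36,-1],[0.6,-0.95,0.1,0,0,-3.36,-1],[0.6,-0.95,0.1,0,0,-3.36,-1]]
  ]
}}

```text
clock: 2.75
tool_pos: [0.5514, 0.0691, 0.2726]
tool_rot: [0.72, 0.694, -0.0, -0.0]
force: [-0.2, 0.9, -0.2]
finger_gap: 0.999
grasp_force: 0.0
```

Request:
{"method": "jog_arm", "body": {
  "motion": [
    [[0.6,-0.95,0,0,0,0,-1],[0.6,-0.95,0,0,0,0,-1],[0.6,-0.95,0,0,0,0,-1],[0.6,-0.95,0,0,0,0,-1],[0,0,0,0,0,0,-1],[0,0,0,0,0,0,-1]]
  ]
}}

```text
clock: 3.5
tool_pos: [0.6106, -0.0247, 0.2724]
tool_rot: [0.719, 0.695, -0.0, -0.001]
force: [0.2, -0.2, 0.4]
finger_gap: 0.996
grasp_force: 0.0
```

```bash
python3 - <<'E'
from h import *
c=cams.camera("wrist"); o=ctrl.get_obs(); print(o["clock"],o["tool_pos"],yaw(),o["joints"])
cv2.imwrite("pics/w1.png",cv2.resize(c["frame"][:,:,::-1],(800,600),interpolation=cv2.INTER_CUBIC))
print(proj(c,[[.611,-.0255,.163],o["tool_pos"]])*1.5625)
E
```

```text
3.55 [ 0.61053907 -0.02443799  0.27247414] -1.923303066017233 [-1.53288974e-01  3.36343721e-01  1.41821042e+00  4.57027096e-04
  1.38801619e+00 -1.19804036e-01]
[[398.44973953 299.59644423]
 [397.59529694 393.9061709 ]]
```

View pics/w1.png

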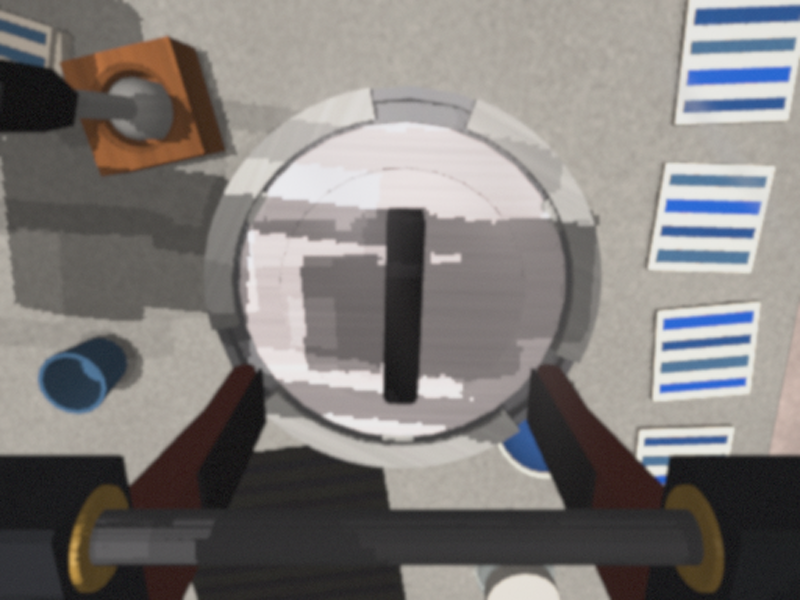

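The wrist view shows the bar from (406,210) to (400,402), one slot at about (373–472, 103) and the collar at x 205–602. I'll refine from these.

```bash
python3 - <<'E'
from h import *
c=cams.camera("wrist"); W=lambda x,y,z:ray(c,(x+.5)/1.5625-.5,(y+.5)/1.5625-.5,z)
P=[W(406,210,.194),W(402,402,.194)]
d=P[1]-P[0];print("bar",(P[0]+P[1])/2,np.hypot(*d[:2]),np.degrees(np.arctan2(d[1],d[0])))
# circle fit of collar outer edge
pts=np.array([W(x,y,.163)[:2] for x,y in((205,270),(602,270),(390,467),(250,155),(300,115),(560,160),(300,440))])
A=np.c_[2*pts,np.ones(len(pts))];s=np.linalg.lstsq(A,(pts**2).sum(1),rcond=None)[0];print("mill",s[:2],np.sqrt(s[2]+s[:2]@s[:2]))
for x,y in((372,90),(480,100),(375,118),(470,128)):
    q=W(x,y,.163)[:2]-s[:2];print(np.degrees(np.arctan2(q[1],q[0])),np.hypot(*q))
B=[W(x,y,.05)[:2] for x,y in((62,60),(170,37),(205,152),(100,175))];print("block",np.mean(B,0),B)
E
```

```text
bar [ 0.61337772 -0.02140204  0.194     ] 0.09481084967540157 -92.80525443839784
mill [ 0.613179   -0.02418085] 0.10373218166113406
96.4160209753772 0.10304261607427025
67.85954243371769 0.10395507123654782
96.76708189306896 0.09056274808913047
67.60481214622507 0.09072424783547772
block [0.43699105 0.08051698] [array([0.39479585, 0.11142561]), array([0.46776824, 0.12262524]), array([0.48034765, 0.05046609]), array([0.40505246, 0.03755097])]
```

Request:
{"method": "jog_arm", "body": {
  "motion": [
    [[0.1,0.05,-0.7,0,0,-0.9,-1],[0,0,-0.7,0,0,0,-1],[0,0,-0.7,0,0,0,-1],[0,0,-0.7,0,0,0,-1],[0,0,-0.7,0,0,0,-1],[0,0,-0.5,0,0,0,-1],[0,0,-0.3,0,0,0,-1],[0,0,0,0,0,0,1],[0,0,0,0,0,0,1],[0,0,0,0,0,0,1],[0,0,0,0,0,0,1],[0,0,0,0,0,0,1],[0,0,0,0,0,0,1],[0,0,0,0,0,0,1]]
  ],
  "grip_force": 45
}}

```text
clock: 5.35
tool_pos: [0.6136, -0.0239, 0.1651]
tool_rot: [0.724, 0.689, -0.0, -0.0]
force: [0.1, 0.3, 0.4]
finger_gap: 0.241
grasp_force: 0.0
```

Request:
{"method": "jog_arm", "body": {
  "motion": [
    [[0,0,0,0,0,0,1],[0,0,0,0,0,0,1],[0,0,0,0,0,0,1],[0,0,0,0,0,0,1],[0,0,0,0,0,3,1],[0,0,0,0,0,3,1]]
  ]
}}

```text
clock: 6.1
tool_pos: [0.6136, -0.0238, 0.1651]
tool_rot: [0.687, 0.727, 0.0, -0.0]
force: [0.3, 0.7, 0.7]
finger_gap: 0.204
grasp_force: 45.0
```

```bash
python3 - <<'E'
from h import *
o=ctrl.get_obs(); print(o["force"],o["wrist_torque"],o["finger_gap"],o["grasp_force"],yaw())
E
```

```text
[0.25795044 0.71638102 0.71805008] [-0.06953466  0.01178198 -0.27970411] 0.20402322879375914 44.96508300304413 3.231810850015475
```

Gripped and turning freely. I'll turn about 50° more, to a cover yaw of about -37°.

Request:
{"method": "jog_arm", "body": {
  "motion": [
    [[0,0,0,0,0,3,1],[0,0,0,0,0,3,1],[0,0,0,0,0,3,1],[0,0,0,0,0,3,1],[0,0,0,0,0,3,1],[0,0,0,0,0,3,1],[0,0,0,0,0,3,1],[0,0,0,0,0,3,1],[0,0,0,0,0,3,1],[0,0,0,0,0,3,1],[0,0,0,0,0,3,1],[0,0,0,0,0,3,1],[0,0,0,0,0,3,1],[0,0,0,0,0,3,1],[0,0,0,0,0,3,1],[0,0,0,0,0,3,1],[0,0,0,0,0,2,1],[0,0,0,0,0,0,1],[0,0,0,0,0,0,1]]
  ]
}}

```text
clock: 8.48
tool_pos: [0.6135, -0.0238, 0.1651]
tool_rot: [0.316, 0.949, -0.0, -0.0]
force: [0.1, 0.8, -0.8]
finger_gap: 0.197
grasp_force: 45.0
```

```bash
python3 - <<'E'
from h import *
o=ctrl.get_obs(); print(o["force"],o["wrist_torque"],o["finger_gap"],o["grasp_force"],yaw())
c=cams.camera("top");crop(c,225,135,110,110,5.4,"tc")
E
```

```text
[ 0.13307929  0.75276485 -0.80700339] [ 0.01433532 -0.01038029  0.00262453] 0.19748511735134583 44.96332883834839 53.13807503289882
```

Request:
{"method": "jog_arm", "body": {
  "motion": [
    [[0,0,0.15,0,0,0,1],[0,0,0.15,0,0,0,1],[0,0,0.15,0,0,0,1],[0,0,0,0,0,0,1]]
  ]
}}

```text
clock: 9.02
tool_pos: [0.6138, -0.0239, 0.1767]
tool_rot: [0.316, 0.949, 0.0, 0.0]
force: [0.4, -0.5, -5.7]
finger_gap: 0.201
grasp_force: 45.0
```

Request:
{"method": "jog_arm", "body": {
  "motion": [
    [[0,0,0.4,0,0,0,1],[0,0,0.6,0,0,0,1],[0,0,0.8,0,0,0,1],[0,0,0.8,0,0,0,1],[0,0,0.4,0,0,0,1],[-0.4,-0.9,0,0,0,0,1],[-0.4,-0.9,0,0,0,0,1],[-0.4,-0.9,0,0,0,0,1],[-0.4,-0.9,0,0,0,0,1],[-0.4,-0.9,0,0,0,0,1],[-0.4,-0.9,0,0,0,0,1],[-0.4,-0.9,0,0,0,0,1],[-0.4,-0.9,0,0,0,0,1],[-0.4,-0.9,0,0,0,0,1],[-0.4,-0.9,0,0,0,0,1],[-0.4,-0.9,0,0,0,0,1],[-0.4,-0.9,0,0,0,0,1],[0,-1,0,0,0,0,1],[0,0,0,0,0,0,1],[0,0,0,0,0,0,1]]
  ]
}}

```text
clock: 11.52
tool_pos: [0.4938, -0.3187, 0.2512]
tool_rot: [0.316, 0.949, 0.0, -0.0]
force: [-0.3, 0.3, -4.5]
finger_gap: 0.202
grasp_force: 45.0
```

```bash
python3 - <<'E'
from h import *
c=cams.camera("top"); f=cv2.imread("raw_top0.png")
m=np.zeros(f.shape[:2],np.uint8); m[170:255,320:410]=(f[170:255,320:410].max(2)<60)
m=cv2.morphologyEx(m,cv2.MORPH_CLOSE,np.ones((5,5)))
n,l,s,ce=cv2.connectedComponentsWithStats(m);i=1+np.argmax(s[1:,4])
r=cv2.minAreaRect(np.argwhere(l==i)[:,::-1].astype(np.float32));print(s[i],r,ray(c,*r[0],.004),ray(c,*ce[i],.004))
print(ctrl.get_obs()["tool_pos"],yaw())
E
```

```text
[ 333  181   65   62 3196] ((365.13848876953125, 211.6077117919922), (56.559837341308594, 58.42036056518555), 82.87498474121094) [ 0.49189276 -0.32175146  0.004     ] [ 0.49153368 -0.32082211  0.004     ]
[ 0.49375699 -0.31829479  0.25118605] 53.17527469047539
```

Request:
{"method": "jog_arm", "body": {
  "motion": [
    [[0,-0.1,-0.8,0,0,0,1],[0,0,-0.8,0,0,0,1],[0,0,-0.8,0,0,0,1],[0,0,-0.8,0,0,0,1],[0,0,-0.8,0,0,0,1],[0,0,-0.8,0,0,0,1],[0,0,-0.8,0,0,0,1],[0,0,-0.8,0,0,0,1],[0,0,-0.8,0,0,0,1],[0,0,-0.8,0,0,0,1],[0,0,-0.6,0,0,0,1],[0,0,-0.3,0,0,0,1],[0,0,-0.1,0,0,0,1],[0,0,-0.08,0,0,0,1],[0,0,0,0,0,0,1]]
  ]
}}

```text
clock: 13.45
tool_pos: [0.4938, -0.3216, 0.0248]
tool_rot: [0.316, 0.949, -0.0, 0.0]
force: [-0.4, 0.9, -4.7]
finger_gap: 0.202
grasp_force: 45.0
```

Request:
{"method": "jog_arm", "body": {
  "motion": [
    [[0,0,-0.08,0,0,0,1],[0,0,-0.08,0,0,0,1],[0,0,-0.04,0,0,0,1],[0,0,0,0,0,0,1]]
  ]
}}

```text
clock: 13.95
tool_pos: [0.4935, -0.3213, 0.0193]
tool_rot: [0.316, 0.949, -0.0, -0.0]
force: [-0.2, -0.3, -5.0]
finger_gap: 0.198
grasp_force: 45.0
```

Request:
{"method": "jog_arm", "body": {
  "motion": [
    [[0,0,-0.05,0,0,0,1],[0,0,0,0,0,0,0],[0,0,0,0,0,0,0],[0,0,0,0,0,0,-0.2],[0,0,0,0,0,0,-0.2],[0,0,0.2,0,0,0,-0.2],[0,0,0.8,0,0,0,-0.2],[0,0,1,0,0,0,-0.2],[0,0,1,0,0,0,-0.2],[0,0,1,0,0,0,-0.2],[0,0,1,0,0,0,-1],[0,0,1,0,0,0,-1],[0,0,1,0,0,0,-1],[0,0,1,0,0,0,-1],[0,0,1,0,0,0,-1],[0,0,1,0,0,0,-1],[0,0,0.5,0,0,0,-1]]
  ]
}}

```text
clock: 16.08
tool_pos: [0.494, -0.3216, 0.2823]
tool_rot: [0.316, 0.949, -0.0, 0.001]
force: [0.5, 0.5, -0.3]
finger_gap: 1.002
grasp_force: 0.0
```

```bash
python3 - <<'E'
from h import *
from scipy.spatial.transform import Rotation as Ro
c=cams.camera("wrist"); o=ctrl.get_obs(); R=cv2.Rodrigues(c["rvec"])[0]; p=-R.T@c["tvec"]
print(p-o["tool_pos"], "view dir",R[2], yaw(),"tool frame",Ro.from_quat(o["tool_rot"]).inv().apply(p-o["tool_pos"]))
t=cams.camera("top");crop(t,320,170,90,90,5,"cov")
f=t["frame"]
E
```

```text
[-0.06792154  0.05053339  0.1608882 ] view dir [ 0.24181806 -0.18293783 -0.95292066] 53.162689736005184 tool frame [ 0.08409169 -0.00032559 -0.16118453]
```

View pics/cov.png

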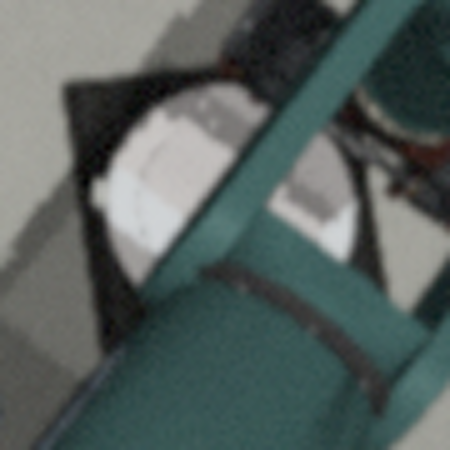

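The cover lies on the mat, roughly centred, with the handle up. Next, a look down the bore.

Request:
{"method": "jog_arm", "body": {
  "motion": [
    [[0.7,0.9,0,0,0,0,-1],[0.7,0.9,0,0,0,0,-1],[0.7,0.9,0,0,0,0,-1],[0.7,0.9,0,0,0,0,-1],[0.7,0.9,0,0,0,0,-1],[0.7,0.9,0,0,0,0,-1],[0.7,0.9,0,0,0,0,-1],[0.7,0.9,0,0,0,0,-1],[0.7,0.9,0,0,0,0,-1],[0.7,0.9,0,0,0,0,-1],[0.5,0.9,0,0,0,0,-1],[0,0,0,0,0,0,-1],[0,0,0,0,0,0,-1]]
  ]
}}

```text
clock: 17.8
tool_pos: [0.6806, -0.0742, 0.2801]
tool_rot: [0.316, 0.949, -0.0, -0.001]
force: [0.8, 0.4, -0.2]
finger_gap: 0.998
grasp_force: 0.0
```

```bash
python3 - <<'E'
from h import *
c=cams.camera("wrist"); o=ctrl.get_obs(); print(o["tool_pos"])
u=proj(c,[[.613,-.024,.14],[.613,-.024,.048]]);print(u)
x,y=(u[0]-[50,50]).astype(int); y=max(y,0);print(x,y)
crop(c,x,y,100,100,6,"bore"); 
np.save("c.npy",c,allow_pickle=True)
E
```

```text
[ 0.68052626 -0.07448058  0.28035963]
[[253.96075732  84.67825308]
 [254.01922912  84.80249304]]
203 34
```

View pics/bore.png

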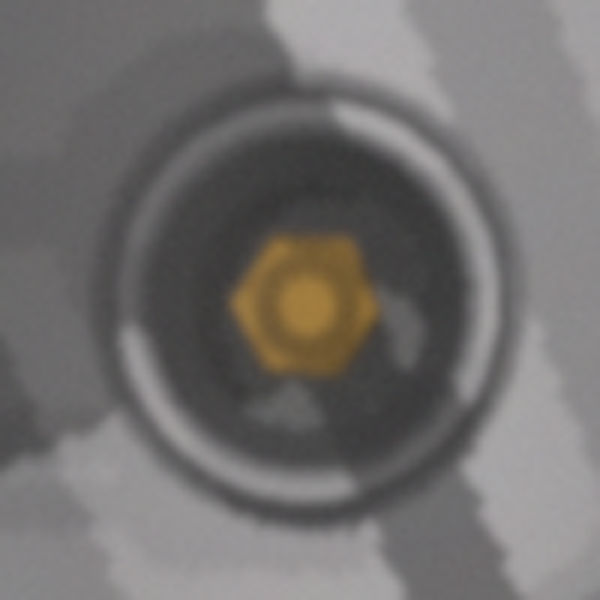

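The nut is clearly visible, with corners at (231,302), (275,236), (351,237), (379,300), (342,376) and (271,373). The bore ring is centred at about (308,305).

```bash
python3 - <<'E'
from h import *
c=np.load("c.npy",allow_pickle=True).item()
W=lambda x,y,z:ray(c,203+(x+.5)/6-.5,34+(y+.5)/6-.5,z)[:2]
P=np.array([W(x,y,.046) for x,y in((231,302),(275,236),(351,237),(379,300),(342,376),(271,373))])
m=P.mean(0);d=P-m;print("nut",m,np.hypot(*d.T),np.degrees(np.angle(((d[:,0]+1j*d[:,1])**6).sum()))/6,"corner angle; cap",W(304,303,.057))
# column outer ring / bore opening
E=[W(x,y,.14) for x,y in((120,300),(500,300),(312,98),(300,500))];print("bore",(E[0]+E[1])/2,(E[2]+E[3])/2,np.hypot(*(E[0]-E[1])),np.hypot(*(E[2]-E[3])))
f=c["frame"].astype(int); msk=((f[...,0]-f[...,2])>50)
msk[:, :203]=0;msk[:,303:]=0;msk[:34]=0;msk[134:]=0
h=cv2.findNonZero(msk.astype(np.uint8));print(len(h),h.mean(axis=(0,1)),ray(c,*h.mean(axis=(0,1)),.047))
# hex fit by area overlap
q=h.reshape(-1,2).astype(float);w=np.array([ray(c,*p,.047)[:2] for p in q]);d=w-w.mean(0)
hull=cv2.convexHull(h).reshape(-1,2);w2=np.array([ray(c,*p,.047)[:2] for p in q])
z=d[:,0]+1j*d[:,1];print("moment6 angle",np.degrees(np.angle((z**6).sum()))/6)
E
```

```text
nut [ 0.61254598 -0.02376911] [0.01406472 0.01321499 0.01394755 0.01292927 0.01402045 0.01382911] -8.48967803565268 corner angle; cap [ 0.61193667 -0.02421993]
bore [ 0.61244435 -0.02329011] [ 0.61258636 -0.02411273] 0.0528020252932933 0.05325816260865465
400 [253.4925  84.2975] [ 0.61223377 -0.02414511  0.047     ]
moment6 angle -10.314597168555828
```

Nut flats sit at about 20.5° (mod 60). Next, a look at the driver from above.

Request:
{"method": "jog_arm", "body": {
  "motion": [
    [[-0.78,0.46,0,0,0,0,-1],[-0.78,0.46,0,0,0,0,-1],[-0.78,0.46,0,0,0,0,-1],[-0.78,0.46,0,0,0,0,-1],[-0.78,0.46,0,0,0,0,-1],[-0.78,0.46,0,0,0,0,-1],[-0.78,0.46,0,0,0,0,-1],[-0.78,0.46,0,0,0,0,-1],[-0.78,0.46,0,0,0,0,-1],[0,0,0,0,0,0,-1],[0,0,0,0,0,0,-1]]
  ]
}}

```text
clock: 19.23
tool_pos: [0.5062, 0.0292, 0.2809]
tool_rot: [0.316, 0.949, -0.0, 0.001]
force: [-0.4, -0.7, -0.3]
finger_gap: 1.002
grasp_force: 0.0
```

```bash
python3 - <<'E'
from h import *
c=cams.camera("wrist"); o=ctrl.get_obs(); print(o["tool_pos"])
u=proj(c,[[.437,.080,.197],[.437,.08,.05]]);print(u)
x,y=(u[0]-[70,70]).astype(int); y=max(y,0);print(x,y)
crop(c,x,y,140,140,4.2,"drv"); np.save("c.npy",c,allow_pickle=True)
E
```

```text
[0.50643371 0.02917842 0.28082683]
[[252.90906205  81.61144988]
 [253.20461522  82.68925047]]
182 11
```

View pics/drv.png

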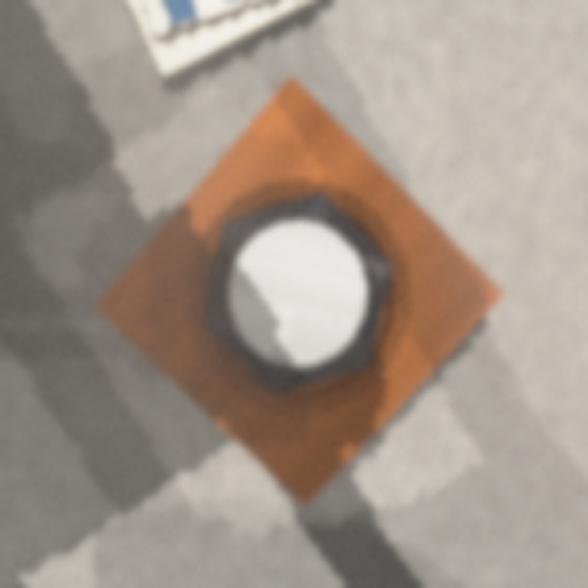

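Driver from above: hexagon corners at about (318,195), (392,264), (376,362), (280,390), (206,325) and (226,226), with the white cap centred at (300,293).

```bash
python3 - <<'E'
from h import *
c=np.load("c.npy",allow_pickle=True).item()
W=lambda x,y,z:ray(c,182+(x+.5)/4.2-.5,11+(y+.5)/4.2-.5,z)[:2]
P=np.array([W(x,y,.193) for x,y in((318,195),(392,264),(376,362),(280,390),(206,325),(226,226))])
m=P.mean(0);d=P-m;print("hex",m,np.hypot(*d.T),np.degrees(np.angle(((d[:,0]+1j*d[:,1])**6).sum()))/6,"cap",W(300,293,.197))
B=[W(x,y,.05) for x,y in((290,78),(502,292),(306,502),(98,303))];print("block",np.mean(B,0),B)
c0=proj(c,[[.437,.08,.193]])
f=c["frame"]; dark=(f[11:151,182:322].max(2)<95).astype(np.uint8)
n,l,s,ce=cv2.connectedComponentsWithStats(dark);print(s,ce)
E
```

```text
hex [0.43656052 0.08037452] [0.01548766 0.01575319 0.01652224 0.01547289 0.01614886 0.01589665] 11.519456715804866 cap [0.43642301 0.08054988]
block [0.43586869 0.08032813] [array([0.39318377, 0.10955519]), array([0.46596551, 0.12301898]), array([0.47860616, 0.05060498]), array([0.40571934, 0.03813336])]
[[    0     0   140   140 18949]
 [   63    47    28    15    93]
 [   61    52     1     1     1]
 [   49    59    44    36   358]
 [   78    92     1     1     1]
 [   75   125    24    15   198]] [[ 69.28930287  68.69940366]
 [ 78.93548387  52.74193548]
 [ 61.          52.        ]
 [ 68.96927374  81.29608939]
 [ 78.          92.        ]
 [ 86.19191919 132.63636364]]
```

Request:
{"method": "jog_arm", "body": {
  "motion": [
    [[-0.7,0.52,0,0,0,-3.9,-1],[-0.7,0.51,0,0,0,-3.9,-1],[-0.7,0.51,0,0,0,-3.9,-1],[-0.7,0.51,0,0,0,0,-1],[0,0,0,0,0,0,-1],[0,0,-0.6,0,0,0,-1],[0,0,-0.8,0,0,0,-1],[0,0,-0.8,0,0,0,-1],[0,0,-0.8,0,0,0,-1],[0,0,-0.8,0,0,0,-1],[0,0,-0.8,0,0,0,-1],[0,0,-0.4,0,0,0,-0.2],[0,0,0,0,0,0,0],[0,0,0,0,0,0,1],[0,0,0,0,0,0,1],[0,0,0,0,0,0,1],[0,0,0,0,0,0,1],[0,0,0,0,0,0,1],[0,0,0,0,0,0,1]]
  ],
  "grip_force": 40
}}

```text
clock: 21.65
tool_pos: [0.4358, 0.0809, 0.1558]
tool_rot: [0.411, 0.912, 0.0, 0.0]
force: [-1.0, 0.5, 2.0]
finger_gap: 0.319
grasp_force: 40.0
```

Request:
{"method": "jog_arm", "body": {
  "motion": [
    [[0,0,0,0,0,0,1],[0,0,0,0,0,0,1],[0,0,0,0,0,0,1]]
  ],
  "grip_force": 60
}}

```text
clock: 22.02
tool_pos: [0.4358, 0.0809, 0.1558]
tool_rot: [0.411, 0.912, 0.0, 0.0]
force: [1.3, 0.4, 3.8]
finger_gap: 0.316
grasp_force: 60.0
```

```bash
python3 - <<'E'
from h import *
o=ctrl.get_obs(); print(o["tool_pos"],o["force"],o["wrist_torque"],o["finger_gap"]*88,o["grasp_force"],yaw())
E
```

```text
[0.43583738 0.08094423 0.15581956] [1.29118971 0.42784909 3.81943878] [0.04278818 0.10844678 0.0340267 ] 27.798351670352808 59.99876322224736 41.463452546123875
```

Request:
{"method": "jog_arm", "body": {
  "motion": [
    [[0,0,0.4,0,0,0,1],[0,0,0.6,0,0,0,1],[0,0,0.8,0,0,0,1],[0,0,0.8,0,0,0,1],[0,0,0.8,0,0,0,1],[0,0,0.8,0,0,0,1],[0,0,0.8,0,0,0,1],[0,0,0.8,0,0,0,1],[0,0,0.8,0,0,0,1],[0.7,-0.42,0,0,0,3.9,1],[0.7,-0.42,0,0,0,3.9,1],[0.7,-0.42,0,0,0,3.9,1],[0.7,-0.42,0,0,0,3.9,1],[0.7,-0.42,0,0,0,3.9,1],[0.7,-0.42,0,0,0,3.9,1],[0.7,-0.42,0,0,0,3.9,1],[0.7,-0.42,0,0,0,3.9,1],[0.7,-0.42,0,0,0,3.9,1],[0.7,-0.42,0,0,0,3.9,1]]
  ]
}}

```text
clock: 24.4
tool_pos: [0.6104, -0.0244, 0.3202]
tool_rot: [0.082, 0.997, -0.0, -0.001]
force: [-0.0, 0.2, -2.9]
finger_gap: 0.316
grasp_force: 60.0
```

Request:
{"method": "jog_arm", "body": {
  "motion": [
    [[0.07,0,0,0,0,0,1],[0,0,0,0,0,0,1],[0,0,0,0,0,0,1]]
  ]
}}

```text
clock: 24.78
tool_pos: [0.6115, -0.0236, 0.3206]
tool_rot: [0.083, 0.997, 0.0, -0.0]
force: [-0.1, -0.4, -2.2]
finger_gap: 0.314
grasp_force: 60.0
```

```bash
python3 - <<'E'
from h import *
o=ctrl.get_obs(); print(o["tool_pos"],o["force"],o["wrist_torque"],o["finger_gap"]*88,yaw())
c=cams.camera("wrist"); s=cams.camera("side")
a=cv2.resize(c["frame"],(400,300)); b=cv2.resize(s["frame"][100:292,150:406],(400,300))
cv2.imwrite("pics/d1.png",np.hstack([a,b])[:,:,::-1])
m=np.array([.6125,-.024]); print(proj(s,[[*m,o["tool_pos"][2]-.1438]]), proj(s,[[*m,.14]]))
E
```

```text
[ 0.61147867 -0.02359759  0.3206433 ] [-0.12034121 -0.43152225 -2.20613541] [ 0.06597788 -0.03587158 -0.0398883 ] 27.606289403757092 80.43889007669529
[[241.29578435 160.12937636]] [[241.40104074 172.1550559 ]]
```

View pics/d1.png

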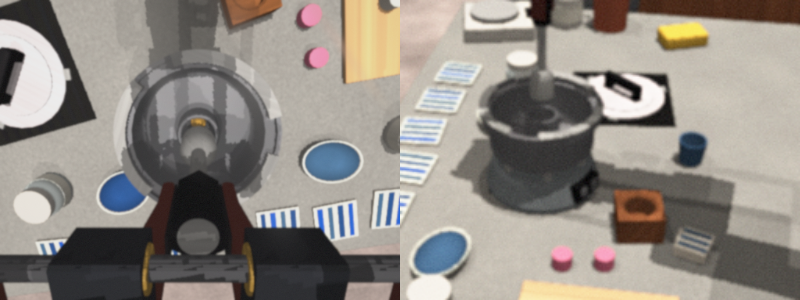

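The driver hangs upright over the bore, and the cover lies flat on the mat. Lowering.

Request:
{"method": "jog_arm", "body": {
  "motion": [
    [[0.03,0,-0.3,0,0,0,1],[0,0,-0.5,0,0,0,1],[0,0,-0.5,0,0,0,1],[0,0,-0.5,0,0,0,1],[0,0,-0.5,0,0,0,1],[0,0,-0.5,0,0,0,1],[0,0,-0.5,0,0,0,1],[0,0,-0.5,0,0,0,1],[0,0,-0.4,0,0,0,1],[0,0,-0.3,0,0,0,1],[0,0,-0.1,0,0,0,1],[0,0,0,0,0,0,1]]
  ]
}}

```text
clock: 26.38
tool_pos: [0.6132, -0.0241, 0.2057]
tool_rot: [0.083, 0.997, -0.0, 0.0]
force: [0.1, 0.8, -1.2]
finger_gap: 0.315
grasp_force: 60.0
```

Request:
{"method": "jog_arm", "body": {
  "motion": [
    [[0,0,-0.1,0,0,0,1],[0,0,-0.1,0,0,0,1],[0,0,-0.1,0,0,0,1],[0,0,-0.1,0,0,0,1],[0,0,-0.1,0,0,0,1],[0,0,-0.1,0,0,0,1],[0,0,0,0,0,0,1]]
  ]
}}

```text
clock: 27.25
tool_pos: [0.6129, -0.0241, 0.1903]
tool_rot: [0.083, 0.997, -0.0, -0.0]
force: [-0.3, 0.5, -1.9]
finger_gap: 0.318
grasp_force: 60.0
```

Request:
{"method": "jog_arm", "body": {
  "motion": [
    [[0,0,-0.1,0,0,0,1],[0,0,-0.1,0,0,0,1],[0,0,-0.1,0,0,0,1],[0,0,-0.1,0,0,0,1],[0,0,-0.1,0,0,0,1],[0,0,-0.1,0,0,0,1],[0,0,0,0,0,0,1]]
  ]
}}

```text
clock: 28.12
tool_pos: [0.6129, -0.0241, 0.1753]
tool_rot: [0.083, 0.997, -0.0, -0.0]
force: [-0.9, 0.0, -2.5]
finger_gap: 0.317
grasp_force: 60.0
```

Seated on the nut with no resistance. Turning clockwise.

Request:
{"method": "jog_arm", "body": {
  "motion": [
    [[0,0,0,0,0,-5,1],[0,0,0,0,0,-5,1],[0,0,0,0,0,-5,1],[0,0,0,0,0,-5,1],[0,0,0,0,0,-5,1],[0,0,0,0,0,-5,1],[0,0,0,0,0,-5,1],[0,0,0,0,0,-5,1],[0,0,0,0,0,-5,1],[0,0,0,0,0,-5,1],[0,0,0,0,0,-5,1],[0,0,0,0,0,-5,1],[0,0,0,0,0,-5,1],[0,0,0,0,0,-5,1],[0,0,0,0,0,-5,1],[0,0,0,0,0,-5,1],[0,0,0,0,0,-5,1],[0,0,0,0,0,-5,1],[0,0,0,0,0,-5,1],[0,0,0,0,0,-5,1]]
  ]
}}

```text
clock: 30.62
tool_pos: [0.6137, -0.0232, 0.1756]
tool_rot: [0.818, 0.576, 0.001, -0.0]
force: [1.5, 2.6, -4.5]
finger_gap: 0.318
grasp_force: 60.0
```

```bash
cat > s.py <<'E'
from h import *
o=ctrl.get_obs(); print(o["clock"],o["tool_pos"],o["force"],o["wrist_torque"],o["finger_gap"]*88,yaw())
E
python3 s.py
```

```text
30.625 [ 0.61372289 -0.0231647   0.17558384] [ 1.52405352  2.6291017  -4.49711044] [ 0.65083884 -0.469386    0.23234458] 27.948737703056477 -19.69725386304534
```

Request:
{"method": "jog_arm", "body": {
  "motion": [
    [[0,0,0,0,0,-4,1],[0,0,0,0,0,-4,1],[0,0,0,0,0,-4,1],[0,0,0,0,0,-4,1],[0,0,0,0,0,-4,1],[0,0,0,0,0,-4,1],[0,0,0,0,0,-4,1],[0,0,0,0,0,0,1]]
  ]
}}

```text
clock: 31.62
tool_pos: [0.6139, -0.0235, 0.1756]
tool_rot: [0.932, 0.362, 0.001, -0.0]
force: [3.8, 1.0, -6.3]
finger_gap: 0.316
grasp_force: 60.0
```

```bash
python3 s.py
```

```text
31.625 [ 0.6139461  -0.02349336  0.17558093] [ 3.80626636  1.02989106 -6.25125036] [ 0.68663205 -0.77054466  0.00751094] 27.80797420777961 -47.51346858665399
```

Request:
{"method": "jog_arm", "body": {
  "motion": [
    [[0,0,0,0,0,-3,1],[0,0,0,0,0,-3,1],[0,0,0,0,0,-3,1],[0,0,0,0,0,-3,1],[0,0,0,0,0,0,1]]
  ]
}}

```text
clock: 32.25
tool_pos: [0.6139, -0.0237, 0.1756]
tool_rot: [0.965, 0.263, 0.001, -0.0]
force: [4.2, 2.5, -7.3]
finger_gap: 0.315
grasp_force: 60.0
```

```bash
python3 s.py
```

```text
32.25 [ 0.61393473 -0.02365864  0.1756116 ] [ 4.15877683  2.47857127 -7.32153513] [ 0.76699966 -1.04839436  0.07484091] 27.738625078471358 -59.448831446713164
```

Request:
{"method": "jog_arm", "body": {
  "motion": [
    [[0,0,0,0,0,-3,1],[0,0,0,0,0,-3,1],[0,0,0,0,0,-3,1],[0,0,0,0,0,-3,1],[0,0,0,0,0,-3,1],[0,0,0,0,0,0,1]]
  ]
}}

```text
clock: 33.0
tool_pos: [0.6139, -0.0239, 0.1756]
tool_rot: [0.991, 0.135, 0.001, -0.0]
force: [5.0, 3.0, -8.3]
finger_gap: 0.319
grasp_force: 60.0
```

```bash
python3 s.py
```

```text
33.0 [ 0.61388876 -0.02388616  0.17562278] [ 4.98979848  3.01114966 -8.2799749 ] [ 7.55141736e-01 -1.28894980e+00 -2.85764181e-04] 28.04235530300143 -74.43025317709618
```

Request:
{"method": "jog_arm", "body": {
  "motion": [
    [[0,0,0,0,0,-4,1],[0,0,0,0,0,-4,1],[0,0,0,0,0,-4,1],[0,0,0,0,0,-4,1],[0,0,0,0,0,-4,1],[0,0,0,0,0,-4,1],[0,0,0,0,0,-4,1]]
  ]
}}

```text
clock: 33.88
tool_pos: [0.6141, -0.0241, 0.1757]
tool_rot: [0.994, -0.109, 0.001, -0.0]
force: [4.5, 1.3, -8.1]
finger_gap: 0.317
grasp_force: 60.0
```

```bash
python3 s.py
```

```text
33.875 [ 0.61409085 -0.02413905  0.17567522] [ 4.49252514  1.32795981 -8.06665486] [ 0.61614427 -1.37744836  0.11677037] 27.92865201282802 -102.52067036267314
```

Torque is about 0.12 N m while moving, so the nut is turning. The stop is expected near yaw -122°.

Request:
{"method": "jog_arm", "body": {
  "motion": [
    [[0,0,0,0,0,-3,1],[0,0,0,0,0,-3,1],[0,0,0,0,0,-3,1],[0,0,0,0,0,-3,1],[0,0,0,0,0,-3,1]]
  ]
}}

```text
clock: 34.5
tool_pos: [0.6141, -0.0243, 0.1756]
tool_rot: [0.971, -0.238, 0.001, -0.0]
force: [4.8, 0.4, -8.3]
finger_gap: 0.318
grasp_force: 60.0
```

```bash
python3 s.py
```

```text
34.5 [ 0.61406585 -0.02431828  0.17562156] [ 4.81699368  0.35953471 -8.29588574] [ 0.50650433 -1.39230221  0.12193575] 27.98852756583757 -117.4853549580294
```

Request:
{"method": "jog_arm", "body": {
  "motion": [
    [[0,0,0,0,0,-2,1],[0,0,0,0,0,-2,1],[0,0,0,0,0,0,1]]
  ]
}}

```text
clock: 34.88
tool_pos: [0.614, -0.0244, 0.1756]
tool_rot: [0.963, -0.271, 0.001, -0.0]
force: [4.1, 1.5, -8.5]
finger_gap: 0.311
grasp_force: 60.0
```

```bash
python3 s.py
```

```text
34.875 [ 0.61402819 -0.02437816  0.17563435] [ 4.07218184  1.52804346 -8.47141689] [ 0.44747056 -1.34962832  0.07487735] 27.33208662321506 -121.41532878528788
```

Request:
{"method": "jog_arm", "body": {
  "motion": [
    [[0,0,0,0,0,-2,1],[0,0,0,0,0,-2,1],[0,0,0,0,0,-2,1]]
  ]
}}

```text
clock: 35.25
tool_pos: [0.6141, -0.0245, 0.1757]
tool_rot: [0.947, -0.321, 0.001, -0.0]
force: [5.3, 2.0, -7.0]
finger_gap: 0.318
grasp_force: 60.0
```

```bash
python3 s.py
```

```text
35.25 [ 0.61405967 -0.02445574  0.17569153] [ 5.27185054  2.00320046 -7.04338969] [ 0.33620975 -1.38279287  0.26868939] 28.001734779732132 -127.45865368475359
```

Request:
{"method": "jog_arm", "body": {
  "motion": [
    [[0,0,0,0,0,-2,1],[0,0,0,0,0,-2,1],[0,0,0,0,0,-2,1]]
  ]
}}

```text
clock: 35.62
tool_pos: [0.614, -0.0245, 0.1759]
tool_rot: [0.929, -0.371, 0.001, 0.0]
force: [4.8, 0.5, -7.6]
finger_gap: 0.316
grasp_force: 60.0
```

```bash
python3 s.py
```

```text
35.625 [ 0.61396987 -0.02449024  0.17590135] [ 4.84731881  0.46615606 -7.62354541] [ 0.31299606 -1.49092257  0.55595136] 27.827230340068684 -133.51443395636431
```

Request:
{"method": "jog_arm", "body": {
  "motion": [
    [[0,0,0,0,0,-2,1],[0,0,0,0,0,-2,1],[0,0,0,0,0,0,1],[0,0,0,0,0,0,1]]
  ]
}}

```text
clock: 36.12
tool_pos: [0.6139, -0.0245, 0.176]
tool_rot: [0.915, -0.403, 0.001, -0.0]
force: [5.9, 1.3, -6.5]
finger_gap: 0.316
grasp_force: 60.0
```

```bash
python3 s.py
```

```text
36.125 [ 0.61389203 -0.02450514  0.17602113] [ 5.89281742  1.25490029 -6.4593499 ] [ 0.2380609  -1.44275436  0.08583961] 27.78382308929052 -137.53471538542664
```

Torque built up to 0.56 N m (far over the 0.12 turning torque) and then released, which may be slip in the grip. I'll lift and check the nut's angle.

Request:
{"method": "jog_arm", "body": {
  "motion": [
    [[0,0,0,0,0,3,1],[0,0,0,0,0,3,1],[0,0,0.2,0,0,0,1],[0,0,0.4,0,0,0,1],[0,0,0.5,0,0,0,1],[0,0,0.6,0,0,0,1],[0,0,0.8,0,0,0,1],[0,0,0.8,0,0,0,1],[0,0,0.8,0,0,0,1],[0,0,0.8,0,0,0,1],[0,0,0.9,0,0,0,1],[-0.58,0.62,0,0,0,0,1],[-0.58,0.62,0,0,0,0,1],[-0.58,0.62,0,0,0,0,1],[-0.58,0.62,0,0,0,0,1],[0,0,0,0,0,0,1],[0,0,0,0,0,0,1]]
  ]
}}

```text
clock: 38.25
tool_pos: [0.5553, 0.0379, 0.3207]
tool_rot: [0.935, -0.354, 0.0, 0.0]
force: [-0.9, 0.1, -1.8]
finger_gap: 0.317
grasp_force: 59.9
```

```bash
python3 s.py; python3 - <<'E'
from h import *
c=cams.camera("wrist"); u=proj(c,[[.6125,-.024,.14]]);print(u)
x,y=(u[0]-[50,50]).astype(int); y=max(y,0);print(x,y)
np.save("c.npy",c,allow_pickle=True)
crop(c,x,y,100,100,4,"b2");a=cv2.resize(c["frame"][:,:,::-1],(400,400));cv2.imwrite("pics/b2.png",np.hstack([cv2.imread("pics/b2.png"),a]))
E
```

```text
38.25 [0.5553173  0.03792872 0.32066928] [-0.89592617  0.14422573 -1.84189078] [0.0526949  0.17612811 0.01347165] 27.919514737615252 -131.50952016179804
[[261.46515874  83.54034923]]
211 33
```

View pics/b2.png

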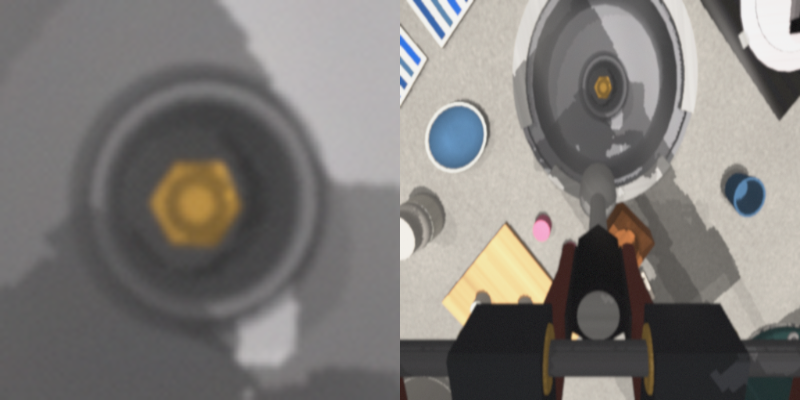

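Corners in the crop are at about (150,203), (180,160), (228,160), (242,205), (217,248) and (170,244).

```bash
python3 - <<'E'
from h import *
c=np.load("c.npy",allow_pickle=True).item()
W=lambda x,y,z:ray(c,211+(x+.5)/4-.5,33+(y+.5)/4-.5,z)[:2]
P=np.array([W(x,y,.046) for x,y in((150,203),(180,160),(228,160),(242,205),(217,248),(170,244))])
m=P.mean(0);d=P-m;print(m,np.hypot(*d.T),np.degrees(np.angle(((d[:,0]+1j*d[:,1])**6).sum()))/6)
f=c["frame"].astype(int); msk=((f[...,0]-f[...,2])>50)
msk[:, :211]=0;msk[:,311:]=0;msk[:33]=0;msk[133:]=0
q=cv2.findNonZero(msk.astype(np.uint8)).reshape(-1,2).astype(float)
w=np.array([ray(c,*p,.047)[:2] for p in q]);d=w-w.mean(0);z=d[:,0]+1j*d[:,1];print(np.degrees(np.angle((z**6).sum()))/6)
E
```

```text
[ 0.61231367 -0.02457068] [0.01439947 0.01351266 0.0152795  0.01332287 0.01415184 0.01438236] -15.94175944445333
-13.936186759834287
```

```bash
cat > hexfit.py <<'E'
from h import *
from scipy.optimize import minimize
def fit(frame,c,x0,y0,n=100,s=1.0,z=.047):
    "frame crop (RGB) whose pixel (i,j) is raw x0+(j+.5)/s-.5 ; soft hexagon fit to yellowness"
    f=frame.astype(float); Y=np.clip((f[...,0]-f[...,2]-10)/60,0,1)
    o=ray(c,0,0,z); jj,ii=np.meshgrid(np.arange(f.shape[1]),np.arange(f.shape[0]))
    H=cv2.getPerspectiveTransform(np.float32([[0,0],[500,0],[500,300],[0,300]]),np.float32([ray(c,*p,z)[:2] for p in((0,0),(500,0),(500,300),(0,300))]))
    q=np.stack([x0+(jj+.5)/s-.5,y0+(ii+.5)/s-.5],-1).reshape(-1,1,2)
    w=cv2.perspectiveTransform(q.astype(np.float64),H.astype(np.float64)).reshape(-1,2); Y=Y.ravel()
    k=Y>.5; c0=w[k].mean(0); sel=np.hypot(*(w-c0).T)<.022; w,Y=w[sel],Y[sel]
    def cost(p):
        a=np.radians(p[3])+np.arange(6)*np.pi/3
        d=(w-p[:2]*1e-3)@np.array([np.cos(a),np.sin(a)])
        return ((1/(1+np.exp((d.max(1)-p[2]*1e-3)/.0007))-Y)**2).mean()
    r=min((minimize(cost,[*c0*1e3,12,t],method="Nelder-Mead",options=dict(maxiter=2000)) for t in range(0,60,10)),key=lambda r:r.fun)
    return r.x,r.fun
E
python3 - <<'E'
from hexfit import *
from scipy.spatial.transform import Rotation as Ro
c=np.load("c.npy",allow_pickle=True).item()
x,fu=fit(c["frame"][33:133,211:311],c,211,33);print("now flats",x,x[3]%60,fu)
# initial picture: rebuild camera from tool pose then
a=np.load("c.npy",allow_pickle=True).item()
R=cv2.Rodrigues(c["rvec"])[0];p=-R.T@c["tvec"];o=ctrl.get_obs();To=Ro.from_quat(o["tool_rot"]).as_matrix()
Rt=R@To; pt=To.T@(p-o["tool_pos"])
T1=Ro.from_quat([.316,.949,0,-.0005]).as_matrix(); R1=Rt@T1.T; p1=np.array([.68053,-.07448,.28036])+T1@pt
a["rvec"]=cv2.Rodrigues(R1)[0].ravel();a["tvec"]=-R1@p1
im=cv2.imread("pics/bore.png")[:,:,::-1]
x,fu=fit(im,a,203,34,s=6);print("start flats",x,x[3]%60,fu)
E
```

```text
now flats [612.85343385 -24.12546295  12.19012836  14.7762257 ] 14.776225702087526 0.004399025685802704
start flats [614.84152937 -24.13048578  11.76349531  19.60998732] 19.609987316148626 0.003609889137324081
```

```bash
python3 - <<'E'
from h import *
c=np.load("c.npy",allow_pickle=True).item()
f=c["frame"][150:330,170:340]; f=np.clip(f.astype(float)*2.2,0,255).astype(np.uint8)
cv2.imwrite("pics/hand.png",cv2.resize(f[:,:,::-1],None,fx=3.3,fy=3.3,interpolation=cv2.INTER_CUBIC))
E
```

```text
(no output)
```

View pics/hand.png

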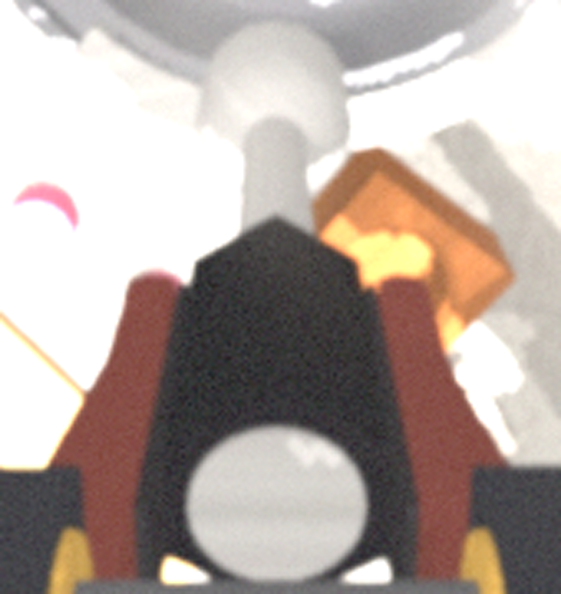

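The handle is still square in the pads (flats aligned). The nut angle reads about 195°, against 200° when tight. The socket was most likely forced past the stop, and my back-turn then dragged the nut back about 5°. I'll re-engage it aligned (tool yaw -105°), tighten gently, and lift without turning back.

Request:
{"method": "jog_arm", "body": {
  "motion": [
    [[0.59,-0.62,0,0,0,6.6,1],[0.59,-0.62,0,0,0,6.6,1],[0.59,-0.62,0,0,0,6.6,1],[0.59,-0.63,0,0,0,6.5,1],[0,0,0,0,0,0,1],[0,0,-0.6,0,0,0,1],[0,0,-0.8,0,0,0,1],[0,0,-0.8,0,0,0,1],[0,0,-0.8,0,0,0,1],[0,0,-0.8,0,0,0,1],[0,0,-0.5,0,0,0,1],[0,0,-0.3,0,0,0,1],[0,0,0,0,0,0,1]]
  ]
}}

```text
clock: 39.92
tool_pos: [0.6137, -0.0242, 0.2052]
tool_rot: [0.991, -0.133, -0.0, -0.0]
force: [0.3, -0.6, -2.2]
finger_gap: 0.318
grasp_force: 59.9
```

Request:
{"method": "jog_arm", "body": {
  "motion": [
    [[0,0,-0.1,0,0,0,1],[0,0,-0.1,0,0,0,1],[0,0,-0.1,0,0,0,1],[0,0,-0.1,0,0,0,1],[0,0,-0.1,0,0,0,1],[0,0,0,0,0,0,1]]
  ]
}}

```text
clock: 40.67
tool_pos: [0.6141, -0.0244, 0.1928]
tool_rot: [0.991, -0.133, -0.0, -0.0]
force: [-0.7, 0.7, -3.0]
finger_gap: 0.317
grasp_force: 59.9
```

```bash
python3 s.py
```

```text
40.675 [ 0.61409323 -0.02438291  0.19280646] [-0.66740803  0.73535351 -3.01166704] [0.10664056 0.3178296  0.01601937] 27.88288798397727 -105.24394698834534
```

Request:
{"method": "jog_arm", "body": {
  "motion": [
    [[0,0,-0.1,0,0,0,1],[0,0,-0.1,0,0,0,1],[0,0,-0.1,0,0,0,1],[0,0,-0.1,0,0,0,1],[0,0,-0.1,0,0,0,1],[0,0,-0.1,0,0,0,1],[0,0,-0.08,0,0,0,1],[0,0,0,0,0,0,1]]
  ]
}}

```text
clock: 41.68
tool_pos: [0.6133, -0.0241, 0.1755]
tool_rot: [0.991, -0.133, -0.001, -0.0]
force: [-4.9, 1.0, -1.5]
finger_gap: 0.316
grasp_force: 60.0
```

```bash
python3 s.py
```

```text
41.675 [ 0.61333439 -0.02410849  0.17550283] [-4.86190963  0.98256591 -1.54414649] [0.4196402  1.67580691 0.06705032] 27.8439626171545 -105.23705232142632
```

Request:
{"method": "jog_arm", "body": {
  "motion": [
    [[0,0,0,0,0,-3,1],[0,0,0,0,0,-3,1],[0,0,0,0,0,-3,1],[0,0,0,0,0,-3,1]]
  ]
}}

```text
clock: 42.18
tool_pos: [0.6126, -0.0237, 0.1752]
tool_rot: [0.972, -0.236, -0.002, -0.0]
force: [-5.8, 1.6, -2.5]
finger_gap: 0.32
grasp_force: 60.0
```

```bash
python3 s.py
```

```text
42.175 [ 0.61262466 -0.02369799  0.17520864] [-5.79159997  1.56617117 -2.48750583] [0.83615849 1.90973584 0.0625952 ] 28.162508498550835 -117.33828397295392
```

Request:
{"method": "jog_arm", "body": {
  "motion": [
    [[-0.04,0,0,0,0,-2,1],[0,0,0,0,0,-2,1]]
  ]
}}

```text
clock: 42.42
tool_pos: [0.6123, -0.0235, 0.1753]
tool_rot: [0.963, -0.27, -0.001, -0.001]
force: [-4.5, 3.0, -3.1]
finger_gap: 0.316
grasp_force: 60.0
```

```bash
python3 s.py
```

```text
42.425 [ 0.61228056 -0.02351084  0.17531851] [-4.52381003  3.01193824 -3.12730911] [0.93038565 1.51173344 0.1312308 ] 27.79308700355448 -121.30679755084512
```

Request:
{"method": "jog_arm", "body": {
  "motion": [
    [[0,0,0,0,0,-2,1],[0,0,0,0,0,-2,1]]
  ]
}}

```text
clock: 42.68
tool_pos: [0.6123, -0.0234, 0.1753]
tool_rot: [0.953, -0.303, -0.001, -0.001]
force: [-3.4, 3.6, -3.1]
finger_gap: 0.313
grasp_force: 60.0
```

```bash
python3 s.py
```

```text
42.675 [ 0.61233265 -0.02340954  0.17527812] [-3.38092579  3.57312582 -3.0751528 ] [0.98399927 1.53474781 0.1436823 ] 27.587711412130776 -125.30414006724787
```

Request:
{"method": "jog_arm", "body": {
  "motion": [
    [[0,0,0,0,0,-2,1]]
  ]
}}

```text
clock: 42.8
tool_pos: [0.6123, -0.0233, 0.1753]
tool_rot: [0.947, -0.32, -0.001, -0.001]
force: [-4.6, 3.0, -3.8]
finger_gap: 0.314
grasp_force: 60.0
```

```bash
python3 s.py
```

```text
42.8 [ 0.6123469  -0.02334111  0.17531518] [-4.61077887  3.04190188 -3.83331772] [1.13746259 1.55174679 0.22196364] 27.623732271395127 -127.29778114208607
```

Request:
{"method": "jog_arm", "body": {
  "motion": [
    [[0,0,0,0,0,-2,1]]
  ]
}}

```text
clock: 42.92
tool_pos: [0.6124, -0.0233, 0.1753]
tool_rot: [0.942, -0.336, -0.001, -0.001]
force: [-4.9, 3.3, -3.4]
finger_gap: 0.313
grasp_force: 60.0
```

```bash
python3 s.py
```

```text
42.925 [ 0.61235773 -0.02331332  0.17531871] [-4.88444902  3.27431423 -3.35331369] [1.14711533 1.5066196  0.29918464] 27.55225920314375 -129.28581976944702
```

Request:
{"method": "jog_arm", "body": {
  "motion": [
    [[0,0,0,0,0,-2,1]]
  ]
}}

```text
clock: 43.05
tool_pos: [0.6124, -0.0232, 0.1753]
tool_rot: [0.936, -0.352, -0.001, -0.001]
force: [-4.6, 3.5, -2.7]
finger_gap: 0.316
grasp_force: 60.0
```

```bash
python3 s.py
```

```text
43.05 [ 0.61239342 -0.02323453  0.17531059] [-4.60128902  3.53543299 -2.70558187] [1.17763815 1.50512449 0.34063638] 27.828255564532668 -131.27642465060808
```

Torque is 0.34 N m, about three times the turning torque, so the nut is at its end. Lifting straight up and checking.

Request:
{"method": "jog_arm", "body": {
  "motion": [
    [[0,0,0,0,0,0,1],[0,0,0.2,0,0,0,1],[0,0,0.4,0,0,0,1],[0,0,0.5,0,0,0,1],[0,0,0.6,0,0,0,1],[0,0,0.8,0,0,0,1],[0,0,0.8,0,0,0,1],[0,0,0.8,0,0,0,1],[0,0,0.8,0,0,0,1],[0,0,0.9,0,0,0,1],[-0.58,0.62,0,0,0,0,1],[-0.58,0.62,0,0,0,0,1],[-0.58,0.62,0,0,0,0,1],[-0.58,0.62,0,0,0,0,1],[0,0,0,0,0,0,1],[0,0,0,0,0,0,1]]
  ]
}}

```text
clock: 45.05
tool_pos: [0.5553, 0.0377, 0.3211]
tool_rot: [0.936, -0.352, 0.0, 0.0]
force: [0.7, 0.1, -2.1]
finger_gap: 0.313
grasp_force: 60.0
```

```bash
python3 s.py; python3 - <<'E'
from hexfit import *
for k in range(2):
    c=cams.camera("wrist"); u=proj(c,[[.6125,-.024,.1]])[0]; x0,y0=(u-50).astype(int)
    x,fu=fit(c["frame"][y0:y0+100,x0:x0+100],c,x0,y0);print("flats",x,x[3]%60,fu)
np.save("c2.npy",c,allow_pickle=True)
E
```

```text
45.05 [0.55532005 0.0376947  0.32113245] [ 0.72709322  0.05422524 -2.12354083] [ 0.04251118  0.10165602 -0.00577851] 27.503591279428136 -131.20839987270472
flats [612.84648703 -24.1420438   12.18704211   9.49558978] 9.495589780271981 0.004087092680299665
flats [612.88654848 -24.14011604  12.1471577    9.19331553] 9.193315531180692 0.003647780804338967
```

Flats at 9.35°, against 9.7° predicted for fully tight, so the nut is tight. Now the driver goes back to its block.

Request:
{"method": "jog_arm", "body": {
  "motion": [
    [[-0.68,0.247,0,0,0,7,1],[-0.68,0.247,0,0,0,7,1],[-0.68,0.247,0,0,0,7,1],[-0.68,0.247,0,0,0,7,1],[-0.68,0.247,0,0,0,7,1],[-0.68,0.247,0,0,0,7,1],[-0.68,0.247,0,0,0,7,1],[0,0,0,0,0,0,1],[0,0,-0.5,0,0,0,1],[0,0,-0.8,0,0,0,1],[0,0,-0.8,0,0,0,1],[0,0,-0.8,0,0,0,1],[0,0,-0.8,0,0,0,1],[0,0,-0.5,0,0,0,1],[0,0,-0.3,0,0,0,1],[0,0,0,0,0,0,1]]
  ]
}}

```text
clock: 47.15
tool_pos: [0.4361, 0.0808, 0.2083]
tool_rot: [0.998, 0.067, -0.0, -0.0]
force: [-0.5, -0.5, -2.7]
finger_gap: 0.315
grasp_force: 60.0
```

```bash
python3 s.py
```

```text
47.15 [0.43611425 0.08077984 0.20825738] [-0.46212403 -0.52805631 -2.6925855 ] [-0.02967278  0.14619787 -0.0191351 ] 27.736576124857837 -82.26713908128508
```

Request:
{"method": "jog_arm", "body": {
  "motion": [
    [[0,0,-0.3,0,0,0,1],[0,0,-0.3,0,0,0,1],[0,0,-0.3,0,0,0,1],[0,0,-0.3,0,0,0,1],[0,0,-0.3,0,0,0,1],[0,0,-0.2,0,0,0,1],[0,0,-0.2,0,0,0,1],[0,0,-0.1,0,0,0,1],[0,0,-0.06,0,0,0,1],[0,0,0,0,0,0,1]]
  ]
}}

```text
clock: 48.4
tool_pos: [0.4361, 0.0809, 0.1571]
tool_rot: [0.998, 0.068, 0.0, -0.0]
force: [-0.8, 0.2, -3.0]
finger_gap: 0.318
grasp_force: 60.0
```

Request:
{"method": "jog_arm", "body": {
  "motion": [
    [[0,0,-0.04,0,0,0,1],[0,0,0,0,0,0,0.2],[0,0,0,0,0,0,0],[0,0,0,0,0,0,-0.2],[0,0,0,0,0,0,-0.2],[0,0,0,0,0,0,-0.2],[0,0,0.4,0,0,0,-0.4],[0,0,0.8,0,0,0,-0.4],[0,0,0.8,0,0,0,-0.4],[0,0,0.8,0,0,0,-0.4],[0,0,0.8,0,0,0,-0.4],[0,0,0.8,0,0,0,-0.4],[0,0.9,0,0,0,-1,-0.4],[0,0.9,0,0,0,-1,-0.4],[0,0.9,0,0,0,-1,-0.4],[0,0.9,0,0,0,-1,-0.4],[0,0.9,0,0,0,-1,-0.4],[0,0.9,0,0,0,-1,-0.4],[0,0,0,0,0,0,-0.4],[0,0,0,0,0,0,-0.4]]
  ]
}}

```text
clock: 50.9
tool_pos: [0.436, 0.2154, 0.2664]
tool_rot: [1.0, 0.016, 0.0, 0.0]
force: [0.1, -0.7, -0.2]
finger_gap: 0.699
grasp_force: 0.0
```

```bash
python3 s.py; python3 - <<'E'
from h import *
c=cams.camera("wrist"); t=cams.camera("top")
np.save("c.npy",c,allow_pickle=True)
cv2.imwrite("pics/e1.png",np.hstack([cv2.resize(c["frame"],(400,300)),cv2.resize(t["frame"][130:260,140:313],(400,300))])[:,:,::-1])
print(proj(c,[[.542,.355,.038],[.48,.298,.038],[.425,.357,.038]]))
for z in(c,t):
    f=z["frame"].astype(int); m=((f.min(2)>150)&(f.max(2)-f.min(2)<30)).astype(np.uint8)
    n,l,s,ce=cv2.connectedComponentsWithStats(m)
    for i in range(1,n):
        w=ray(z,*ce[i],.038)
        if s[i,4]>25 and .38<w[0]<.60 and .2<w[1]<.45: print(ce[i],s[i,2:],w)
E
```

```text
50.9 [0.43599295 0.21535316 0.26638825] [ 0.12093137 -0.69574302 -0.23708896] [ 0.02193835  0.15502984 -0.01049471] 61.49071090149237 -88.2015296243491
[[123.72386907  56.68836344]
 [179.89797528 118.40043421]
 [130.34352292 165.24952405]]
[103.80025324 184.03055712] [  285   325 35540] [0.40138649 0.38991224 0.038     ]
[123.49113233  57.76398363] [ 30  31 733] [0.54093304 0.35533225 0.038     ]
[179.96302817 118.66725352] [ 27  27 568] [0.47971139 0.2979375  0.038     ]
[130.07540395 165.31059246] [ 27  27 557] [0.42491794 0.35731521 0.038     ]
```

View pics/e1.png

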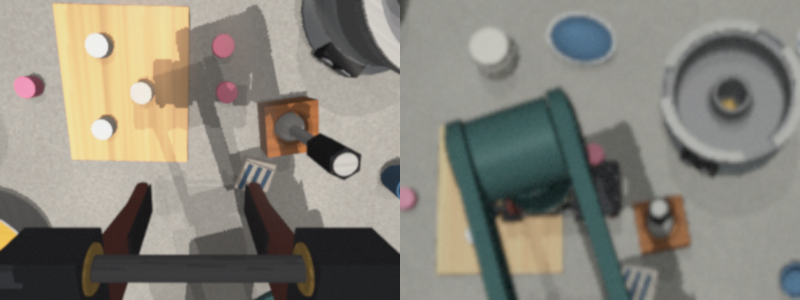

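The driver stands upright in its block. The wrist view shows three white cylinders, at (.541,.3555), (.480,.298) and (.425,.357), matching the top view. Picking the first.

Request:
{"method": "jog_arm", "body": {
  "motion": [
    [[0.6,0.8,0,0,0,0,-0.4],[0.6,0.8,0,0,0,0,-0.4],[0.6,0.8,0,0,0,0,-0.4],[0.6,0.8,0,0,0,0,-0.4],[0.6,0.8,0,0,0,0,-0.4],[0.6,0.8,0,0,0,0,-0.4],[0.6,0.8,0,0,0,0,-0.4],[0,0,-0.5,0,0,0,-0.4],[0,0,-1,0,0,0,-0.4],[0,0,-1,0,0,0,-0.4],[0,0,-1,0,0,0,-0.4],[0,0,-1,0,0,0,-0.4],[0,0,-1,0,0,0,-0.4],[0,0,-1,0,0,0,-0.4],[0,0,-1,0,0,0,-0.4],[0,0,-1,0,0,0,-0.4],[0,0,-0.8,0,0,0,-0.4],[0,0,-0.5,0,0,0,-0.4],[0,0,-0.2,0,0,0,-0.4],[0,0,0,0,0,0,-0.4]]
  ],
  "grip_force": 25
}}

```text
clock: 53.5
tool_pos: [0.5411, 0.3556, 0.0162]
tool_rot: [1.0, 0.015, -0.0, -0.0]
force: [-0.3, 0.2, 0.8]
finger_gap: 0.7
grasp_force: 0.0
```

Request:
{"method": "jog_arm", "body": {
  "motion": [
    [[0,0,0,0,0,0,1],[0,0,0,0,0,0,1],[0,0,0,0,0,0,1],[0,0,0,0,0,0,1],[0,0,0,0,0,0,1],[0,0,0,0,0,0,1],[0,0,0.3,0,0,0,1],[0,0,0.3,0,0,0,1],[0,0,0,0,0,0,1]]
  ]
}}

```text
clock: 54.62
tool_pos: [0.5417, 0.3562, 0.032]
tool_rot: [1.0, 0.015, 0.001, -0.0]
force: [-0.2, -0.4, -0.4]
finger_gap: 0.363
grasp_force: 25.0
```

Request:
{"method": "jog_arm", "body": {
  "motion": [
    [[0,0,0.8,0,0,0,1],[0,0,1,0,0,0,1],[0,0,1,0,0,0,1],[0,0,1,0,0,0,1],[0,0,1,0,0,0,1],[0,-0.5,1,0,0,0,1],[0,-0.9,1,0,0,0,1],[0.05,-1,1,0,0,0,1],[0.05,-1,0.9,0,0,0,1],[0.05,-1,0,0,0,0,1],[0.05,-1,0,0,0,0,1],[0.05,-1,0,0,0,0,1],[0.05,-1,0,0,0,0,1],[0.05,-1,0,0,0,0,1],[0.05,-1,0,0,0,0,1],[0.05,-1,0,0,0,0,1],[0.05,-1,0,0,0,0,1],[0.05,-1,0,0,0,0,1],[0,-1,0,0,0,0,1],[0,-1,0,0,0,0,1]]
  ]
}}

```text
clock: 57.12
tool_pos: [0.5545, -0.0049, 0.2484]
tool_rot: [1.0, 0.015, -0.0, -0.0]
force: [0.7, 0.4, 0.1]
finger_gap: 0.357
grasp_force: 25.0
```

Request:
{"method": "jog_arm", "body": {
  "motion": [
    [[0,-0.8,0,0,0,0,1],[0,0,0,0,0,0,1],[0,0,0,0,0,0,1]]
  ]
}}

```text
clock: 57.5
tool_pos: [0.5547, -0.0236, 0.2486]
tool_rot: [1.0, 0.015, -0.0, -0.0]
force: [-0.2, 0.4, -0.5]
finger_gap: 0.355
grasp_force: 25.0
```

Request:
{"method": "jog_arm", "body": {
  "motion": [
    [[0,0,-0.8,0,0,0,1],[0,0,-0.8,0,0,0,1],[0,0,-0.8,0,0,0,1],[0,0,-0.8,0,0,0,1],[0,0,-0.8,0,0,0,1],[0,0,-0.8,0,0,0,1],[0,0,-0.7,0,0,0,1],[0,0,-0.5,0,0,0,1],[0,0,0,0,0,0,1],[0,0,0,0,0,0,-0.05],[0,0,0,0,0,0,-0.05],[0,0,0,0,0,0,-0.05],[0,0,0.5,0,0,0,-0.05],[0,0,1,0,0,0,-0.05],[0,0,1,0,0,0,-0.05],[0,0,1,0,0,0,-0.05],[0,0,1,0,0,0,-0.05],[0,0,1,0,0,0,-0.05],[0,0,1,0,0,0,-0.4]]
  ]
}}

```text
clock: 59.88
tool_pos: [0.5548, -0.0241, 0.263]
tool_rot: [1.0, 0.015, 0.001, 0.0]
force: [0.5, 0.2, 0.2]
finger_gap: 0.602
grasp_force: 0.0
```

```bash
cat > cyl.py <<'E'
from h import *
for nm in("top","wrist"):
    z=cams.camera(nm)
    f=z["frame"].astype(int); m=((f.min(2)>(165 if nm=="top" else 150))&(f.max(2)-f.min(2)<30)).astype(np.uint8)
    n,l,s,ce=cv2.connectedComponentsWithStats(m)
    for i in range(1,n):
        w=ray(z,*ce[i],.038)
        if 25<s[i,4]<900 and .33<w[0]<.60 and .1<w[1]<.5: print(nm,ce[i],s[i,2:],w)
E
python3 cyl.py
```

```text
top [189.734375 214.875   ] [ 9  9 64] [0.4801899  0.29718782 0.038     ]
top [172.02985075 230.91044776] [ 9  9 67] [0.42475386 0.35723218 0.038     ]
```

Request:
{"method": "jog_arm", "body": {
  "motion": [
    [[-0.2,0.9,0,0,0,0,-0.4],[-0.23,1,0,0,0,0,-0.4],[-0.23,1,0,0,0,0,-0.4],[-0.23,1,0,0,0,0,-0.4],[-0.23,1,0,0,0,0,-0.4],[-0.23,1,0,0,0,0,-0.4],[-0.23,1,0,0,0,0,-0.4],[-0.23,1,0,0,0,0,-0.4],[-0.23,1,0,0,0,0,-0.4],[-0.23,1,0,0,0,0,-0.4],[-0.23,1,0,0,0,0,-0.4],[-0.23,1,0,0,0,0,-0.4],[-0.24,1,0,0,0,0,-0.4],[0,0,-1,0,0,0,-0.4],[0,0,-1,0,0,0,-0.4],[0,0,-1,0,0,0,-0.4],[0,0,-1,0,0,0,-0.4],[0,0,-1,0,0,0,-0.4],[0,0,-1,0,0,0,-0.4],[0,0,-1,0,0,0,-0.4]]
  ]
}}

```text
clock: 62.48
tool_pos: [0.48, 0.2981, 0.0848]
tool_rot: [1.0, 0.015, -0.0, 0.0]
force: [-0.3, 0.7, 0.3]
finger_gap: 0.702
grasp_force: 0.0
```

Request:
{"method": "jog_arm", "body": {
  "motion": [
    [[0,0,-1,0,0,0,-0.4],[0,0,-0.8,0,0,0,-0.4],[0,0,-0.7,0,0,0,-0.4],[0,0,-0.35,0,0,0,-0.4],[0,0,0,0,0,0,-0.4],[0,0,0,0,0,0,1],[0,0,0,0,0,0,1],[0,0,0,0,0,0,1],[0,0,0,0,0,0,1],[0,0,0,0,0,0,1],[0,0,0,0,0,0,1],[0,0,0.3,0,0,0,1],[0,0,0.3,0,0,0,1],[0,0,0,0,0,0,1]]
  ]
}}

```text
clock: 64.22
tool_pos: [0.4811, 0.2986, 0.0306]
tool_rot: [1.0, 0.015, 0.001, -0.0]
force: [-0.2, -0.0, -0.4]
finger_gap: 0.361
grasp_force: 25.0
```

Request:
{"method": "jog_arm", "body": {
  "motion": [
    [[0,0,1,0,0,0,1],[0,0,1,0,0,0,1],[0,0,1,0,0,0,1],[0,0,1,0,0,0,1],[0.3,0,1,0,0,0,1],[0.55,-0.5,1,0,0,0,1],[0.55,-0.9,1,0,0,0,1],[0.55,-0.95,1,0,0,0,1],[0.55,-0.95,0.8,0,0,0,1],[0.55,-0.95,0,0,0,0,1],[0.55,-0.95,0,0,0,0,1],[0.55,-0.95,0,0,0,0,1],[0.55,-0.95,0,0,0,0,1],[0.55,-0.95,0,0,0,0,1],[0.55,-0.95,0,0,0,0,1],[0.55,-0.95,0,0,0,0,1],[0.55,-0.95,0,0,0,0,1],[0.55,-0.95,0,0,0,0,1],[0.1,-0.95,0,0,0,0,1],[0,-0.1,0,0,0,0,1]]
  ]
}}

```text
clock: 66.72
tool_pos: [0.6693, -0.0261, 0.2496]
tool_rot: [1.0, 0.014, -0.0, 0.0]
force: [-0.1, 0.7, -0.1]
finger_gap: 0.359
grasp_force: 25.0
```

```bash
python3 s.py
```

```text
66.725 [ 0.66929898 -0.02610002  0.24959782] [-0.14390901  0.6586471  -0.1079567 ] [ 0.0019005   0.20435468 -0.01269056] 31.59309990797897 -88.36010330339384
```

Request:
{"method": "jog_arm", "body": {
  "motion": [
    [[0,0,-0.8,0,0,0,1],[0,0,-0.8,0,0,0,1],[0,0,-0.8,0,0,0,1],[0,0,-0.8,0,0,0,1],[0,0,-0.8,0,0,0,1],[0,0,-0.8,0,0,0,1],[0,0,-0.7,0,0,0,1],[0,0,-0.5,0,0,0,1],[0,0,0,0,0,0,1],[0,0,0,0,0,0,-0.05],[0,0,0,0,0,0,-0.05],[0,0,0,0,0,0,-0.05],[0,0,0.5,0,0,0,-0.05],[0,0,1,0,0,0,-0.05],[0,0,1,0,0,0,-0.05],[0,0,1,0,0,0,-0.05],[0,0,1,0,0,0,-0.05],[0,0,1,0,0,0,-0.05],[0,0,1,0,0,0,-0.4]]
  ]
}}

```text
clock: 69.1
tool_pos: [0.6694, -0.0241, 0.2644]
tool_rot: [1.0, 0.015, 0.001, 0.0]
force: [-0.2, -0.0, -0.7]
finger_gap: 0.601
grasp_force: 0.0
```

```bash
python3 s.py; python3 cyl.py
```

```text
69.1 [ 0.66938511 -0.02412453  0.26440095] [-0.22408669 -0.04694193 -0.73683728] [ 0.00673965  0.16867424 -0.0103436 ] 52.92680477011445 -88.24054596464971
top [172.05882353 230.97058824] [ 9  9 68] [0.42454458 0.35712669 0.038     ]
```

Request:
{"method": "jog_arm", "body": {
  "motion": [
    [[-0.61,0.953,0,0,0,0,-0.4],[-0.61,0.953,0,0,0,0,-0.4],[-0.61,0.953,0,0,0,0,-0.4],[-0.61,0.953,0,0,0,0,-0.4],[-0.61,0.953,0,0,0,0,-0.4],[-0.61,0.953,0,0,0,0,-0.4],[-0.61,0.953,0,0,0,0,-0.4],[-0.61,0.953,0,0,0,0,-0.4],[-0.61,0.953,0,0,0,0,-0.4],[-0.61,0.953,0,0,0,0,-0.4],[-0.61,0.953,0,0,0,0,-0.4],[-0.61,0.953,0,0,0,0,-0.4],[-0.61,0.953,0,0,0,0,-0.4],[-0.61,0.953,0,0,0,0,-0.4],[-0.61,0.953,0,0,0,0,-0.4],[-0.61,0.953,0,0,0,0,-0.4],[0,0,-1,0,0,0,-0.4],[0,0,-1,0,0,0,-0.4],[0,0,-1,0,0,0,-0.4],[0,0,-1,0,0,0,-0.4]]
  ]
}}

```text
clock: 71.7
tool_pos: [0.4241, 0.3575, 0.1616]
tool_rot: [1.0, 0.016, -0.0, -0.0]
force: [-0.3, 0.1, 0.1]
finger_gap: 0.704
grasp_force: 0.0
```

Request:
{"method": "jog_arm", "body": {
  "motion": [
    [[0,0,-1,0,0,0,-0.4],[0,0,-1,0,0,0,-0.4],[0,0,-1,0,0,0,-0.4],[0,0,-1,0,0,0,-0.4],[0,0,-0.8,0,0,0,-0.4],[0,0,-0.7,0,0,0,-0.4],[0,0,-0.4,0,0,0,-0.4],[0,0,0,0,0,0,-0.4],[0,0,0,0,0,0,1],[0,0,0,0,0,0,1],[0,0,0,0,0,0,1],[0,0,0,0,0,0,1],[0,0,0,0,0,0,1],[0,0,0,0,0,0,1],[0,0,0.3,0,0,0,1],[0,0,0.3,0,0,0,1],[0,0,0,0,0,0,1]]
  ]
}}

```text
clock: 73.82
tool_pos: [0.4258, 0.3574, 0.0306]
tool_rot: [1.0, 0.015, 0.001, -0.0]
force: [-0.2, -0.1, -1.1]
finger_gap: 0.359
grasp_force: 25.0
```

Request:
{"method": "jog_arm", "body": {
  "motion": [
    [[0,0,1,0,0,0,1],[0,0,1,0,0,0,1],[0,0,1,0,0,0,1],[0,0,1,0,0,0,1],[0,0,1,0,0,0,1],[0.53,-0.92,0.8,0,0,6.3,1],[0.53,-0.92,0.8,0,0,6.3,1],[0.53,-0.92,0.8,0,0,6.3,1],[0.53,-0.92,0.8,0,0,6.3,1],[0.53,-0.92,0.6,0,0,6.3,1],[0.53,-0.92,0,0,0,6.3,1],[0.53,-0.93,0,0,0,6.3,1],[0.53,-0.93,0,0,0,6.3,1],[0.53,-0.93,0,0,0,6.3,1],[0.53,-0.93,0,0,0,6.3,1],[0.53,-0.93,0,0,0,6.3,1],[0.53,-0.93,0,0,0,6.3,1],[0.53,-0.93,0,0,0,6.3,1],[0.53,-0.93,0,0,0,6.3,1],[0,0,0,0,0,0,1]]
  ]
}}

```text
clock: 76.32
tool_pos: [0.6113, 0.0316, 0.2494]
tool_rot: [0.708, 0.706, -0.0, -0.0]
force: [-1.0, 0.2, -1.4]
finger_gap: 0.358
grasp_force: 25.0
```

```bash
python3 s.py
```

```text
76.325 [0.61131336 0.03164352 0.24939201] [-0.98022328  0.24753555 -1.39801322] [-0.08375447  0.12740501  0.00138778] 31.503875680842956 -0.18435036320940548
```

Request:
{"method": "jog_arm", "body": {
  "motion": [
    [[0,0,-0.8,0,0,0,1],[0,0,-0.8,0,0,0,1],[0,0,-0.8,0,0,0,1],[0,0,-0.8,0,0,0,1],[0,0,-0.8,0,0,0,1],[0,0,-0.8,0,0,0,1],[0,0,-0.7,0,0,0,1],[0,0,-0.5,0,0,0,1],[0,0,0,0,0,0,1],[0,0,0,0,0,0,-0.05],[0,0,0,0,0,0,-0.05],[0,0,0,0,0,0,-0.05],[0,0,0.5,0,0,0,-0.05],[0,0,1,0,0,0,-0.05],[0,0,1,0,0,0,-0.05],[0,0,1,0,0,0,-0.05],[0,0,1,0,0,0,-0.05],[0,0,1,0,0,0,-0.05],[0,0,1,0,0,0,-0.4],[0,0,1,0,0,0,-0.4]]
  ]
}}

```text
clock: 78.82
tool_pos: [0.6108, 0.0331, 0.2894]
tool_rot: [0.707, 0.707, 0.0, 0.0]
force: [0.6, -0.0, 0.2]
finger_gap: 0.689
grasp_force: 0.0
```

Request:
{"method": "jog_arm", "body": {
  "motion": [
    [[-0.5,0.8,0,0,0,0,-0.4],[-0.5,0.8,0,0,0,0,-0.4],[-0.5,0.8,0,0,0,0,-0.4],[-0.5,0.8,0,0,0,0,-0.4],[-0.5,0.8,0,0,0,0,-0.4],[-0.5,0.8,0,0,0,0,-0.4],[-0.5,0.8,0,0,0,0,-0.4],[-0.5,0.8,0,0,0,0,-0.4],[-0.5,0.8,0,0,0,0,-0.4],[-0.5,0.8,0,0,0,0,-0.4],[-0.5,0.8,0,0,0,0,-0.4],[-0.5,0.8,0,0,0,0,-0.4],[0,0,0,0,0,0,-0.4],[0,0,0,0,0,0,-0.4]]
  ]
}}

```text
clock: 80.58
tool_pos: [0.4607, 0.2731, 0.2873]
tool_rot: [0.707, 0.707, -0.0, 0.0]
force: [-0.0, -1.3, 0.3]
finger_gap: 0.7
grasp_force: 0.0
```

```bash
python3 s.py; python3 - <<'E'
from h import *
t=cams.camera("top"); s=cams.camera("side")
a=cv2.resize(t["frame"][85:275,150:403],(800,600));a=t["frame"][85:265,150:420]
cv2.imwrite("pics/f1.png",np.vstack([cv2.resize(a,(450,300)),cv2.resize(s["frame"][120:370,60:435],(450,300))])[:,:,::-1])
E
```

```text
80.575 [0.46071934 0.27308281 0.28730995] [-0.00792559 -1.32414596  0.32786568] [-0.02214671  0.02498403 -0.01421942] 61.57837418336853 -0.001445304952341819
```

View pics/f1.png

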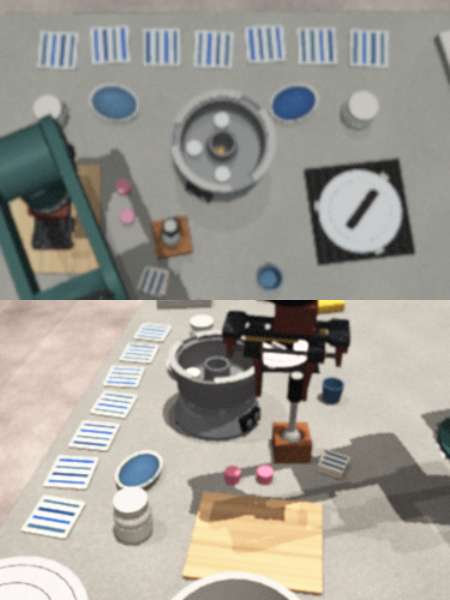

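The final view shows three cylinders in the trough at (222,119), (194,147) and (222,174). The board is empty, the cover lies flat on the mat, the driver is upright in its block and the bystanders are in place. Handing in.

```bash
python3 -c "
from workcell import ctrl
print(ctrl.finish_job())"
```

```text
the job is handed in; nothing more can be done
None
```

I handed the job in at about 81 s: the cover is off and flat on the mat, the nut tight (its measured angle matches the end stop after a second pass), the driver back in its block, all three white cylinders in the trough, and the bystanders in place in the last pictures.

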